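Weigh the brass bar ends on the parts-store balance

ROBOT

A 7-joint arm with a two-finger parallel gripper is mounted at the origin on the work surface. World frame = base frame: x ahead of the robot, y to its left, z up, the work surface at z = 0. Lengths are in m, angles in rad, forces in N, time in s.
With the tool pointing down it reaches from about 0.35 to 0.9 m from the base axis. Payload 8.1 kg.
Tool frame: the origin (TCP) lies on the centre line of the jaws, within the pads' length; the fingertips stand 17 mm ahead of it and the grasp point (between the pads) lies 2 mm behind it; z points along the fingers, y is the direction in which the jaws open and shut (so a half turn about z gives the same grasp; the last joint's range is limited). The gripper opens to 92 mm and grips with 3 to 60 N. Pads are 19 mm wide; open, the fingers measure 130 mm over their backs; the gripper's body (75 mm by 190 mm) begins 47 mm behind the grasp point.
Start: joints at [-1.41, 0.434, 0.025, 1.573, -0.012, 1.134, -0.075], TCP at [0.163, 0.603, 0.244] pointing down, gripper open.
Joint ranges: [-2.62, 2.62], [-0.44, 2.09], [-1.27, 1.32], [0.08, 2.57], [-1.32, 4.46], [0.12, 2], [-2.74, 2.74]. Speed limits (rad/s): [2.22, 2.22, 3.01, 3.01, 3.14, 3.14, 3.14].

INTERFACE

Orientations are given as a rotation vector (axis times angle).
In Python, from cell import arm gives the robot as it stands.
- The arm moves only by the shell command python3 -m creep 'ROWS' [FORCE]. ROWS is JSON, a list that holds one entry, the list of rows, each a list of 7 numbers: the shift along the world's x, y, z in cm, then the turn, a rotation vector about the world's x, y, z in degrees, then the opening, from -1 (shut) to 1 (fully open), so that 0 is half open. In form: [[[tx, ty, tz, ax, ay, az, jaw], ...]]. A call has 1 to 5 rows; each row is the pose to reach, as a shift and turn from the pose commanded when the call began; what a row does not reach only later rows make up. A row lasts 1/10 s, in which the tool goes at most 50 mm and 8.59 degrees, less where a joint would pass 70% of its speed; a pose out of reach is approached as far as the arm can. A call with a gripper value outside its range is refused whole. The fingers move at their own pace and stop on an object; FORCE is the grip in N (left out, the last holds). Time passes only in rows, so rows that repeat a pose let the fingers close. It gives the time, the measured TCP pose, the force and the opening at its end, in the units of the state.
- arm.observe(): the state, without advancing time (a new reading comes with each control period).
- arm.get_image(name): name is "scene" or "top" or "wrist"; returns the picture (420x560x3 uint8, red, green, blue); there is no depth.
- arm.camera_model(name): a dict with "vfov" (degrees; the focal length in pixels is half the picture's height over the tangent of half this angle, whatever the lens; pixels are square), "cx", "cy" (the principal point, pixels), "k1" (the pictures are not rectified: a ray, as slopes to the right and down, at radius r is drawn at 1 + k1 r^2 times it, then the intrinsics apply), "cam_to_world" (4x4, takes a point from camera to world coordinates); the wrist camera has in their place "T_tool_cam" (4x4, takes a point from camera to tool coordinates, whose origin is the TCP and whose axes are the flange's). Camera axes: x right, y down, z forward; pixel columns grow to the right and rows downward; lengths in m; the calibration is good to about 2 mm. A picture is of the moment at which its call begins: read the wrist's pose just before it. camera_model takes no time and is no camera call.
- arm.sign_off(): hands the job in, once; it reports no verdict.
The state is a dict: "clock": time; "joints": joint angles; "dq": joint speeds; "joint_efforts": joint torques, N m; "position": TCP position; "ee_rot": TCP orientation; "force": force on the tool from outside, world axes, zero at the start; "ft_torque": the same for the moment, N m; "width": opening from 0.0 (shut) to 1.0 (fully open).
Only numpy, scipy, OpenCV 4.12 (cv2) and the standard library are available. Lean on these libraries where they do the work, as an engineer would, in place of code of your own. Each camera call takes 0.05 s, during which the arm holds its last target.

TASK

Weigh the brass bar ends: take the steel bar left on the goods pan of the balance back to the green bin, lay every brass piece from the bin on the goods pan, and put weights on the other pan until the beam is level. Leave it standing level for reading, with the weights you do not need in the wooden tray and the steel and aluminium pieces in the bin; leave the other things on the bench where they are.

Things in the scene. Friction and masses are not known exactly. Their poses are not given: they have to be found in the camera images.
- beam (a joint): beam of the two-pan balance (on it, on the robot's side and on the far side, a red pointer rises before a white plate with a green mark: level when they line up). 0 = level, as with both pans empty; positive = goods pan low (too little weight on the weight pan), negative = weight pan low. Each 100 g of difference tilts it about 0.067 rad; it meets its stops at +-0.2 rad (about 300 g). Damped: it comes to rest in about 2 s. Each rad moves the pans 90 mm up or down
- scale: the two-pan balance, blue base 250 mm wide standing on the table, fixed; origin on the table under the beam's pivot, y along the beam towards the goods pan, which is on the robot's left. Nothing stands higher than 135 mm (the two level plates between the pans, 46 mm before and behind its middle)
- goods_pan_floor (a point): goods pan (left, +y of the scale). The pan is a level steel tray 220 x 132 mm (its x by y, x along the scale's x), 8 mm lip, floor 4 mm thick; it moves straight up and down by at most 18 mm and never tips. Point: centre of the upper face of its floor, 95 mm above the table when the beam is level
- weight_pan_floor (a point): weight pan (right, -y of the scale). The pan is a level steel tray 220 x 132 mm (its x by y, x along the scale's x), 8 mm lip, floor 4 mm thick; it moves straight up and down by at most 18 mm and never tips. Point: centre of the upper face of its floor, 95 mm above the table when the beam is level
- bin_floor (a point): green stock bin of mixed bar ends, fixed, 237 x 236 mm outside (its x by y), walls 4 mm, 54 mm high, the front (-x) wall 30 mm; left or right of the balance. Point: centre of the upper face of its floor, 4 mm above the table
- tray_floor (a point): wooden weight tray, fixed, 200 x 200 mm, rim 8 mm wide and 12 mm above its floor; on the other side of the balance from the bin. Point: centre of the upper face of its floor, 8 mm above the table
- brass_a_mid (a point): brass (yellow metal) hexagonal bar end, 20 mm across flats (23 mm across corners), lying on a flat; point at its centre, x along the bar; 68 mm long. Starts in the bin; three or four of the five brass ends are there. Brass ends together weigh 600 to 1000 g, within 20 g of a whole hundred
- brass_b_mid (a point): brass (yellow metal) hexagonal bar end, 20 mm across flats (23 mm across corners), lying on a flat; point at its centre, x along the bar; 68 mm long. Starts in the bin; three or four of the five brass ends are there. Brass ends together weigh 600 to 1000 g, within 20 g of a whole hundred
- brass_c_mid (a point): brass (yellow metal) hexagonal bar end, 20 mm across flats (23 mm across corners), lying on a flat; point at its centre, x along the bar; 68 mm long. Starts in the bin; three or four of the five brass ends are there. Brass ends together weigh 600 to 1000 g, within 20 g of a whole hundred
- brass_d_mid (a point): brass (yellow metal) hexagonal bar end, 20 mm across flats (23 mm across corners), lying on a flat; point at its centre, x along the bar; 102 mm long. Starts in the bin; three or four of the five brass ends are there. Brass ends together weigh 600 to 1000 g, within 20 g of a whole hundred
- brass_e_mid (a point): brass (yellow metal) hexagonal bar end, 20 mm across flats (23 mm across corners), lying on a flat; point at its centre, x along the bar; 102 mm long. Starts in the bin; three or four of the five brass ends are there. Brass ends together weigh 600 to 1000 g, within 20 g of a whole hundred
- steel_bar_mid (a point): dark steel hexagonal bar end, 20 mm across flats (23 mm across corners), lying on a flat; point at its centre, x along the bar; 85 mm long, in the bin
- alu_bar_mid (a point): aluminium (pale grey) square bar end 20 x 20 x 95 mm, in the bin; point at its centre, x along it
- bolt_mid (a point): steel bolt with nut, 83 mm long, 24 mm thick at head and nut, in the bin; point on its axis near the middle, x along it
- left_bar_mid (a point): dark steel hexagonal bar end, 20 mm across flats (23 mm across corners), lying on a flat; point at its centre, x along the bar; 102 mm long, 280 g: left lying on the goods pan after the last weighing
- w500_mid (a point): steel weight of 500 g with a knob on top: round body 44 mm across and 40 mm high, 64 mm high with the knob; point at half its full height on the axis, z from foot to knob. Starts standing in the weight tray
- w200a_mid (a point): steel weight of 200 g with a knob on top: round body 32 mm across and 30 mm high, 50 mm high with the knob; point at half its full height on the axis, z from foot to knob. Starts standing in the weight tray
- w200b_mid (a point): steel weight of 200 g with a knob on top: round body 32 mm across and 30 mm high, 50 mm high with the knob; point at half its full height on the axis, z from foot to knob. Starts standing in the weight tray
- w100_mid (a point): steel weight of 100 g with a knob on top: round body 25 mm across and 24 mm high, 42 mm high with the knob; point at half its full height on the axis, z from foot to knob. Starts standing in the weight tray
- tape: orange reel of tape 96 mm across, 48 mm high, on the table between robot and balance; bystander
- spanner: spanner 170 mm long lying on the table between robot and balance; bystander
- spray: blue spray can 60 mm across, 170 mm high, beyond the balance; bystander
- grease: grease jar 90 mm across, 70 mm high, beyond the balance; bystander
Not all that is in view belongs to the job. Leave any purple look-alike of the part that bears left_bar_mid alone.

How it is judged:
By the outcome, as a careful person would: the job done as asked, in the order asked, and still so for the second after the job is handed in, with the robot touching nothing.
Of brass_a, brass_b, brass_c, brass_d, brass_e only 3 to 4 are there at a start; the rules pass over those that are not, and their reading is None.
At some moment in a run one of w500, w200a, w200b, w100 may be knocked a few centimetres aside while the robot is not near it.
Once in a run the grip may slacken for a moment while it holds something.
It also fails if it takes over 210 s, if anything falls off the work surface, if the arm or the gripper's body presses on something with over 40 N, if the wrist force passes 120 N, or if a joint passes its speed limit or range.

## Working session

There is one attempt and no reset: what is moved stays moved. The work goes in short steps, Python scripts to look and compute and a shell command to move; the robot and the scene stay as the last step left them, time stands still between calls to the robot, and variables do not carry over. Pictures are saved under pics/ and viewed, and the job is handed in when it is done.

```bash
ls; mkdir -p pics; python3 - <<'E'
from cell import arm
import cv2
print(arm.observe())
for n in("scene","top","wrist"):
    print(n,arm.camera_model(n))
    cv2.imwrite(f"pics/{n}0.png",arm.get_image(n)[:,:,::-1])
E
```

```text
pics
{'clock': 0.0, 'joints': array([-1.40958013,  0.43520998,  0.0249723 ,  1.5741217 , -0.01160277,
        1.13400679, -0.07509178]), 'dq': array([ 0.00061859,  0.00111387, -0.00096288, -0.00032946, -0.00105539,
        0.00083087,  0.00095632]), 'joint_efforts': array([-5.90979507e-04, -6.67846942e+01,  9.84579921e-01, -3.14454317e+01,
       -6.06160238e-02,  4.33460448e-02,  1.58605894e-04]), 'position': array([0.16290146, 0.60287715, 0.24294351]), 'ee_rot': array([-4.13288776e-01, -3.11421845e+00,  2.51210717e-03]), 'force': array([ 0.82635606, -0.52561917,  0.95139844]), 'ft_torque': array([-0.02512727,  0.07133066,  0.02148487]), 'width': 1.0020024211577347}
scene {'vfov': 54.154402353989205, 'cx': 274.9867198727638, 'cy': 202.58287360144885, 'k1': -0.024987931461026548, 'cam_to_world': array([[-0.59985078,  0.44187914, -0.66702463,  1.27144088],
       [ 0.80010342,  0.32744041, -0.50261048,  0.51686897],
       [-0.00368227, -0.83517998, -0.5499644 ,  0.65814998],
       [ 0.        ,  0.        ,  0.        ,  1.        ]])}
top {'vfov': 43.20757419497592, 'cx': 279.63014
[... 192 characters left out ...]
.53228090e-03, -1.18830111e-02,
         1.29422123e-03],
       [ 1.29637930e-02, -1.65100764e-01, -9.86191502e-01,
         1.31898326e+00],
       [ 0.00000000e+00,  0.00000000e+00,  0.00000000e+00,
         1.00000000e+00]])}
wrist {'vfov': 71.90011101920565, 'cx': 279.84994789304295, 'cy': 209.79784688627376, 'k1': -0.015792079003019144, 'T_tool_cam': array([[ 1.00490733e-03, -9.51962369e-01, -3.06213388e-01,
         8.37983690e-02],
       [ 9.99999490e-01,  9.24961693e-04,  4.06181126e-04,
        -8.19928298e-04],
       [-1.03433493e-04, -3.06213640e-01,  9.51962812e-01,
        -1.41732475e-01],
       [ 0.00000000e+00,  0.00000000e+00,  0.00000000e+00,
         1.00000000e+00]])}
```

View pics/scene0.png

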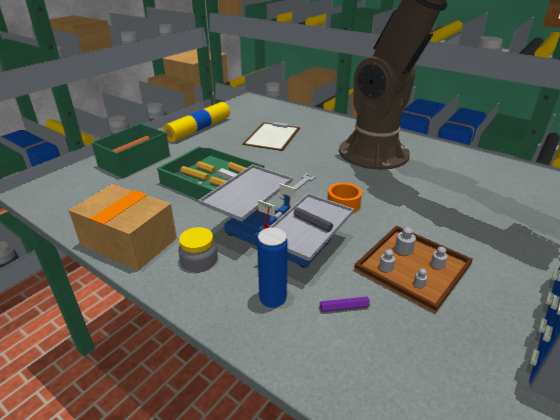

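View pics/top0.png

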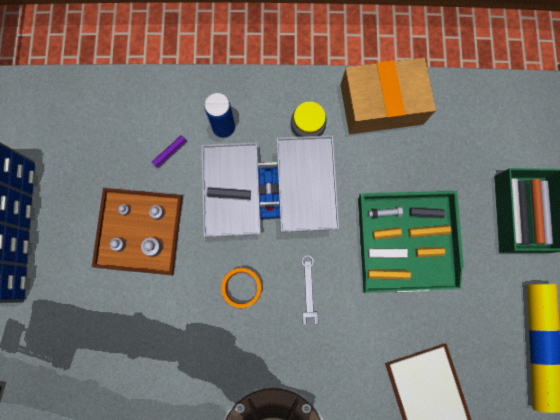

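View pics/wrist0.png

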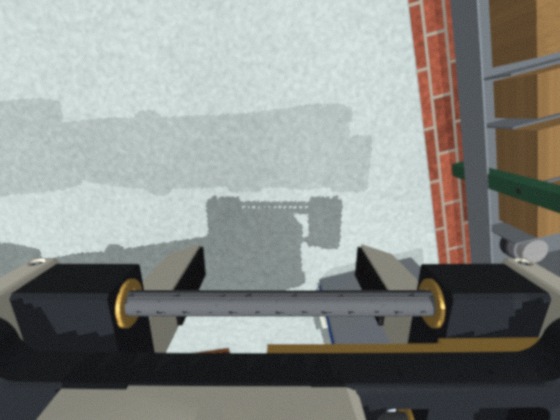

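```bash
cat > h.py <<'E'
from cell import arm
import cv2, numpy as np
from scipy.spatial.transform import Rotation as R
def cam(n):
    m=arm.camera_model(n)
    if n=="wrist":
        s=arm.observe(); T=np.eye(4); T[:3,:3]=R.from_rotvec(s['ee_rot']).as_matrix(); T[:3,3]=s['position']
        m['cam_to_world']=T@m['T_tool_cam']
    return m
F=lambda m:210/np.tan(np.radians(m['vfov']/2))
def ray(m,u,v):
    d=np.array([(u-m['cx'])/F(m),(v-m['cy'])/F(m)]); p=d.copy()
    for _ in range(20): p=d/(1+m['k1']*(p@p))
    C=m['cam_to_world']; return C[:3,3],C[:3,:3]@np.array([*p,1])
def w(m,u,v,z):
    o,d=ray(m,u,v); return o+d*(z-o[2])/d[2]
def proj(m,P):
    C=m['cam_to_world']; q=C[:3,:3].T@(np.array(P)-C[:3,3]); p=q[:2]/q[2]; p=p*(1+m['k1']*(p@p))
    return p*F(m)+[m['cx'],m['cy']]
def shot(n,f,crop=None,k=1):
    m=cam(n); im=arm.get_image(n)[:,:,::-1].copy(); cv2.imwrite(f"pics/{f}_raw.png",im)
    if crop: x0,y0,x1,y1=crop; im=im[y0:y1,x0:x1]
    cv2.imwrite(f"pics/{f}.png",cv2.resize(im,None,fx=k,fy=k,interpolation=cv2.INTER_CUBIC)); return m
def bars(im,lo,hi,box):
    hsv=cv2.cvtColor(im,cv2.COLOR_BGR2HSV); k=cv2.inRange(hsv,lo,hi); x0,y0,x1,y1=box
    kk=np.zeros_like(k);kk[y0:y1,x0:x1]=k[y0:y1,x0:x1]
    return [cv2.minAreaRect(c) for c in cv2.findContours(kk,0,2)[0] if cv2.contourArea(c)>40]
E
python3 - <<'E'
from h import *
im=cv2.imread('pics/top0.png'); m=cam('top')
for n,(x0,y0,x1,y1),k in(("bin",(350,180,470,300),5),("pan",(195,130,345,240),5),("tray",(85,180,190,280),5)):
    cv2.imwrite(f"pics/{n}0.png",cv2.resize(im[y0:y1,x0:x1],None,fx=k,fy=k,interpolation=cv2.INTER_CUBIC))
for r in bars(im,(12,120,90),(32,255,255),(358,190,462,292)):
    b=cv2.boxPoints(r); W=[w(m,*p,0.022)[:2] for p in b]; e=sorted([W[1]-W[0],W[2]-W[1]],key=np.linalg.norm)
    print(np.round(r[0],1),np.round(np.mean(W,0),4),np.round([np.linalg.norm(x) for x in e],4),np.degrees(np.arctan2(e[1][1],e[1][0])))
E
```

```text
[389.  274.1] [ 0.3972 -0.2829] [0.0226 0.1041] -91.51666048192055
[430.5 251.5] [ 0.4529 -0.388 ] [0.0223 0.068 ] -89.84721063895151
[387.1 233. ] [ 0.4984 -0.2806] [0.022  0.0707] -83.38572018968647
[430.3 230.7] [ 0.5046 -0.3897] [0.0224 0.1055] -84.5864363769346
```

View pics/bin0.png

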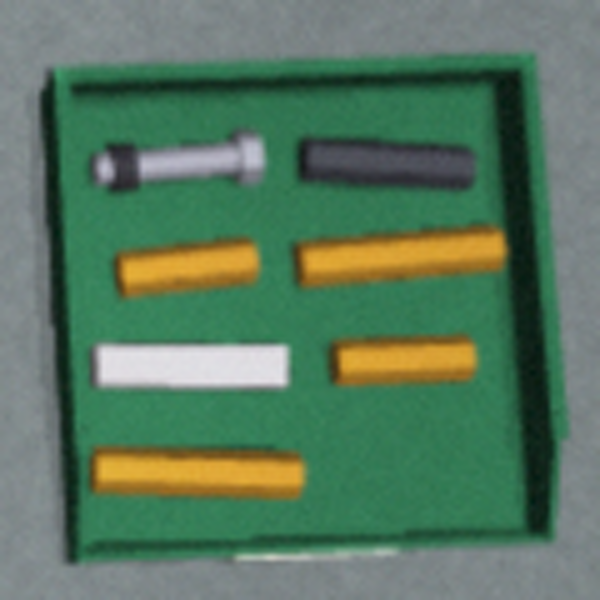

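View pics/pan0.png

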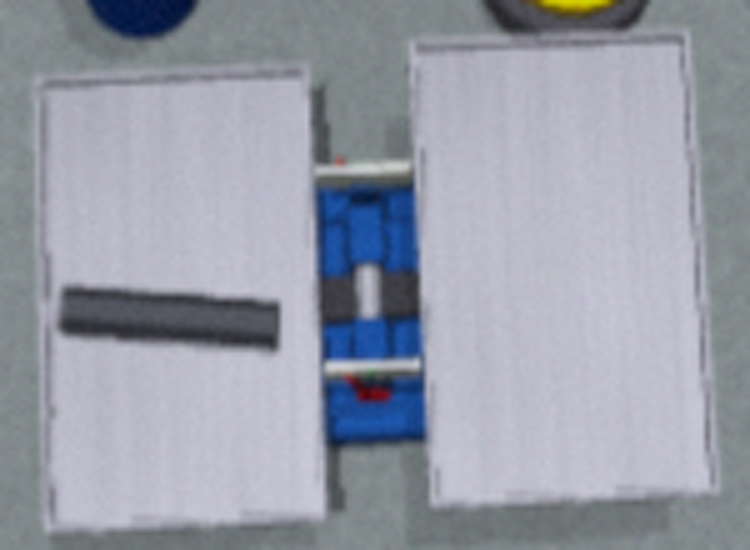

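View pics/tray0.png

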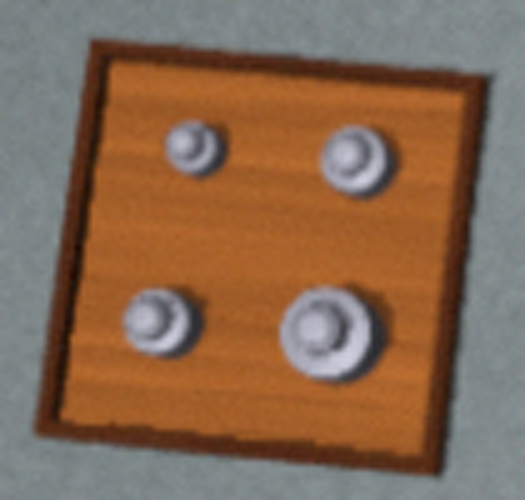

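```bash
python3 - <<'E'
from h import *
m=cam('top')
def c(n,x,y,x0,y0,z): print(n,np.round(w(m,x0+x/5,y0+y/5,z),4))
B=(350,180)
for n,x,y,z in[("FL rim",62,72,.054),("FR rim",530,62,.054),("NL rim",80,555,.03),("NR rim",548,535,.03)]: c(n,x,y,*B,z)
for n,x,y in[("D L",97,470),("D R",304,475),("C L",335,362),("C R",475,360)]: c(n,x,y,*B,.016)
P=(195,130)
for n,x,y,z in[("G FL",40,78,.085),("G FR",305,70,.085),("G NL",50,528,.085),("G NR",325,515,.085),("W FL",415,42,.121),("W FR",688,35,.121),("W NL",437,503,.121),("W NR",715,490,.121)]: c(n,x,y,*P,z)
for n,x,y in[("bar L",64,311),("bar R",277,325)]: c(n,x,y,*P,.09)
T=(85,180)
for n,x,y,z in[("t FL",93,42,.02),("t FR",490,78,.02),("t NL",38,435,.02),("t NR",440,470,.02),("100",191,143,.050),("200b",351,154,.058),("200a",151,318,.058),("500",322,327,.072)]: c(n,x,y,*T,z)
for n,x,y in[("left tape",221,288),("spray",218,100),("spanner",308,260)]: print(n,w(m,x,y,.03))
E
```

```text
FL rim [ 0.589  -0.2155  0.054 ]
FR rim [ 0.596  -0.4482  0.054 ]
NL rim [ 0.3563 -0.224   0.03  ]
NR rim [ 0.3656 -0.4549  0.03  ]
D L [ 0.3977 -0.2356  0.016 ]
D R [ 0.3954 -0.3383  0.016 ]
C L [ 0.4511 -0.3556  0.016 ]
C R [ 0.4522 -0.4264  0.016 ]
G FL [0.6996 0.1717 0.085 ]
G FR [0.7045 0.0441 0.085 ]
G NL [0.4822 0.1605 0.085 ]
G NR [0.4893 0.032  0.085 ]
W FL [ 0.7082 -0.0085  0.121 ]
W FR [ 0.713  -0.1367  0.121 ]
W NL [ 0.4911 -0.0198  0.121 ]
W NR [ 0.4979 -0.1465  0.121 ]
bar L [0.5845 0.1561 0.09  ]
bar R [0.5786 0.0555 0.09  ]
t FL [0.6058 0.4278 0.02  ]
t FR [0.5889 0.2266 0.02  ]
t NL [0.4092 0.4438 0.02  ]
t NR [0.3945 0.2445 0.02  ]
100 [0.5501 0.3665 0.05  ]
200b [0.5441 0.286  0.058 ]
200a [0.4639 0.3791 0.058 ]
500 [0.4592 0.2931 0.072 ]
left tape [0.36172907 0.12571455 0.03      ]
spray [0.83629517 0.14485949 0.03      ]
spanner [ 0.43044004 -0.08383777  0.03      ]
```

```bash
cat >> h.py <<'E'
def go(x,y,z,yaw):
    "yaw: jaw-axis heading deg (mod 180); prints remaining shift (cm) and turn (deg)"
    s=arm.observe(); M=R.from_rotvec(s['ee_rot']).as_matrix(); j=M[:,1]
    cur=np.degrees(np.arctan2(j[1],j[0])); d=(yaw-cur+90)%180-90
    tilt=np.degrees(np.arccos(-M[2,2]))
    t=M[:,2]
    print('d cm',np.round((np.array([x,y,z])-s['position'])*100,2),'dyaw',round(d,1),'cur yaw',round(cur,1),'tilt',round(tilt,2),'zaxis',np.round(t,4),'j7',round(s['joints'][6],2),'clk',s['clock'])
E
python3 -m creep '[[[3.2,-3.8,0,0,0,-6,0.1],[6.4,-7.6,0,0,0,-12,0.1],[9.7,-11.5,0,0,0,-18,0.1],[12.9,-15.3,0,0,0,-24,0.1],[16.1,-19.1,0,0,0,-30,0.1]]]'
python3 -m creep '[[[3.2,-3.8,0,0,0,-6,0.1],[6.4,-7.6,0,0,0,-12,0.1],[9.7,-11.5,0,0,0,-18,0.1],[12.9,-15.3,0,0,0,-24,0.1],[16.1,-19.1,0,0,0,-30,0.1]]]'
python3 -c "
from h import *
go(.5816,.1058,.20,-3.4)"
```

```text
clock: 0.65
position: [0.3246, 0.4109, 0.2437]
ee_rot: [-1.211, -2.899, 0.0]
force: [1.0, 0.3, -0.0]
width: 0.615
clock: 1.15
position: [0.4853, 0.2203, 0.2438]
ee_rot: [-1.92, -2.487, -0.0]
force: [0.8, 0.9, 0.3]
width: 0.552
d cm [  9.63 -11.45  -4.38] dyaw -18.1 cur yaw 14.7 tilt 0.02 zaxis [ 1.e-04  3.e-04 -1.e+00] j7 -0.13 clk 1.15
```

```bash
python3 -m creep '[[[3.2,-3.8,-1.4,0,0,-6,0.1],[6.4,-7.6,-2.8,0,0,-12,0.1],[9.6,-11.45,-4.4,0,0,-18,0.1],[9.6,-11.45,-4.4,0,0,-18,0.1],[9.6,-11.45,-4.4,0,0,-18,0.1]]]'
python3 -c "
from h import *
go(.5816,.1058,.20,-3.4)
m=shot('wrist','w1')
np.save('/tmp/c.npy',m['cam_to_world'])"
```

```text
clock: 1.65
position: [0.5807, 0.1055, 0.1988]
ee_rot: [2.284, 2.157, -0.003]
force: [-1.0, 1.3, 0.8]
width: 0.548
d cm [0.09 0.03 0.12] dyaw -0.1 cur yaw -3.3 tilt 0.11 zaxis [-0.0013 -0.0015 -1.    ] j7 -0.09 clk 1.65
```

View pics/w1.png

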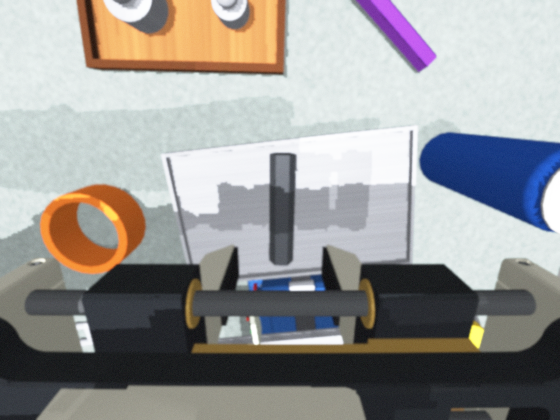

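The wrist picture shows the dark steel bar at (283,154)–(281,265) on the goods pan. Things it could be confused with are the purple look-alike at (400,35) and, in the top view, the dark bin bar at (428,212). The bar on the pan is the right one.

```bash
python3 -c "
from h import *
m=cam('wrist')
for p in((283,154),(281,265)): print(w(m,*p,.098))
for p in((167,155),(417,127),(190,280)): print(w(m,*p,.085))
im=cv2.imread('pics/w1_raw.png');cv2.imwrite('pics/w1c.png',cv2.resize(im[130:290,150:430],None,fx=2.5,fy=2.5))
"
```

```text
[0.5849699  0.16044117 0.098     ]
[0.57789596 0.05753225 0.098     ]
[0.48329298 0.16357194 0.085     ]
[0.70043857 0.17569952 0.085     ]
[0.48490051 0.03830285 0.085     ]
```

View pics/w1c.png

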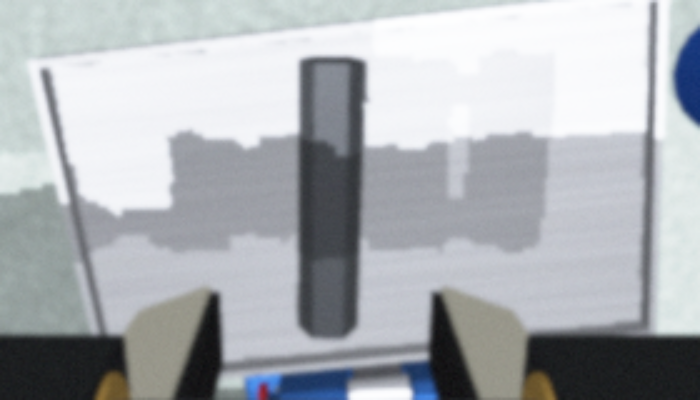

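```bash
python3 -m creep '[[[0.1,0.1,-4,0,0,0,0.0],[0.1,0.1,-7.5,0,0,0,0.0],[0.1,0.1,-9.7,0,0,0,0.0],[0.1,0.1,-9.9,0,0,0,0.0],[0.1,0.1,-9.9,0,0,0,0.0]]]' 30
python3 -m creep '[[[0,0,0,0,0,0,-1],[0,0,0,0,0,0,-1],[0,0,0,0,0,0,-1],[0,0,0,0,0,0,-1],[0,0,0.3,0,0,0,-1]]]' 30

```

```text
clock: 2.2
position: [0.581, 0.11, 0.1012]
ee_rot: [-2.278, -2.162, -0.0]
force: [-0.2, -0.1, 0.4]
width: 0.5
clock: 2.7
position: [0.5815, 0.1086, 0.1039]
ee_rot: [2.281, 2.16, 0.0]
force: [0.2, 0.8, -2.1]
width: 0.231
```

```bash
python3 -m creep '[[[0,0,4.5,0,0,0,-1],[0,0,9,0,0,0,-1],[-1.4,-4,10,0,0,-1,-1],[-2.9,-8.5,10,0,0,-2,-1],[-4.5,-13,10,0,0,-3,-1]]]' 
python3 -m creep '[[[-1.6,-4.5,0,0,0,-1,-1],[-3.2,-9,0,0,0,-2,-1],[-4.8,-13.5,0,0,0,-3,-1],[-6.4,-18,0,0,0,-4,-1],[-8,-22.5,0,0,0,-6,-1]]]' 
python3 -c "
from h import *
go(.404,-.391,.11,-15)"
```

```text
clock: 3.2
position: [0.5358, -0.0226, 0.2043]
ee_rot: [2.336, 2.1, 0.001]
force: [0.5, -0.4, -3.1]
width: 0.233
clock: 3.7
position: [0.4551, -0.2479, 0.2039]
ee_rot: [-2.444, -1.973, -0.0]
force: [1.0, -1.1, -2.6]
width: 0.232
d cm [ -5.11 -14.31  -9.39] dyaw -2.8 cur yaw -12.2 tilt 0.03 zaxis [-1.e-04  5.e-04 -1.e+00] j7 0.45 clk 3.7
```

```bash
python3 -m creep '[[[-1.5,-4.5,0,0,0,-1,-1],[-3.1,-9,0,0,0,-2,-1],[-5.1,-13.4,-2,0,0,-2.8,-1],[-5.1,-14.3,-6,0,0,-2.8,-1],[-5.1,-14.3,-9.4,0,0,-2.8,-1]]]' 
python3 -m creep '[[[0,0,0,0,0,0,-1],[0,0,0,0,0,0,-1]]]' 
python3 -c "
from h import *
go(.404,-.391,.024,-15)
shot('wrist','w2');shot('top','t2',(350,180,470,300),5)"
```

```text
clock: 4.2
position: [0.4036, -0.3923, 0.1087]
ee_rot: [2.494, 1.908, -0.002]
force: [0.5, 0.7, -2.9]
width: 0.229
clock: 4.4
position: [0.4051, -0.3891, 0.11]
ee_rot: [-2.49, -1.913, 0.001]
force: [-0.0, 0.1, -2.3]
width: 0.231
d cm [-0.11 -0.19 -8.6 ] dyaw -0.1 cur yaw -14.9 tilt 0.09 zaxis [-0.0013  0.001  -1.    ] j7 0.8 clk 4.4
```

View pics/w2.png

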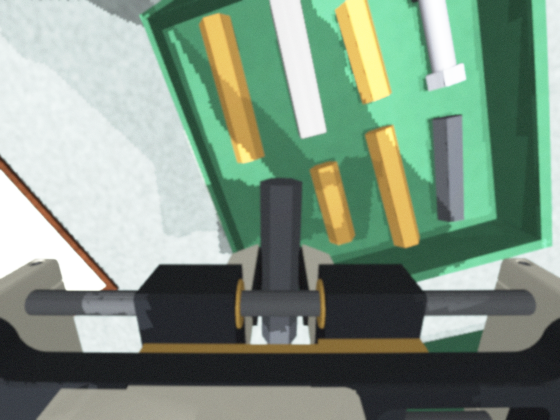

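View pics/t2.png

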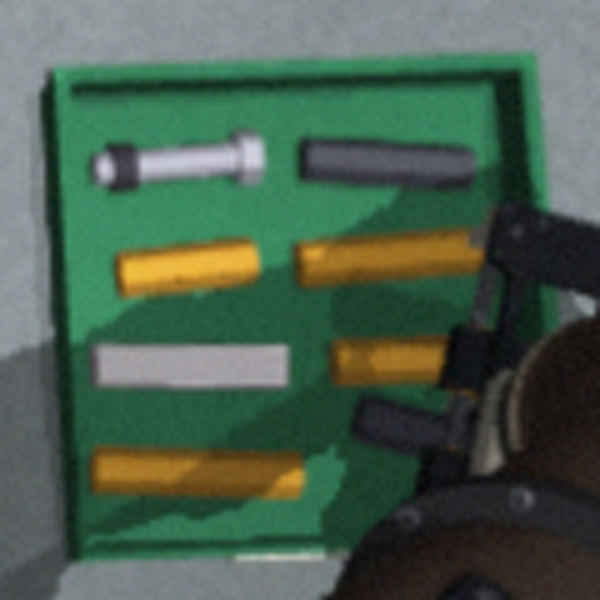

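```bash
python3 -c "
from h import *
m=cam('wrist')
print('bar end',w(m,265,183,.107),w(m,298,183,.107))
print('D end',w(m,237,162,.02),w(m,262,155,.02),'C',w(m,311,167,.02),w(m,337,163,.02),w(m,330,243,.02))
print('near wall inner',w(m,235,245,.03),w(m,180,90,.03))
"
```

```text
bar end [ 0.41140729 -0.33947029  0.107     ] [ 0.42783906 -0.34382844  0.107     ]
D end [ 0.38518822 -0.33474041  0.02      ] [ 0.40613204 -0.33453446  0.02      ] C [ 0.44177598 -0.35391834  0.02      ] [ 0.46276204 -0.35612136  0.02      ] [ 0.44292938 -0.4235629   0.02      ]
near wall inner [ 0.36443404 -0.39990002  0.03      ] [ 0.36284137 -0.27387793  0.03      ]
```

```bash
python3 -m creep '[[[0,-0.1,-4,0,0,0,-1],[0,-0.1,-6.5,0,0,0,-1],[0,-0.1,-7.5,0,0,0,-1],[0,-0.1,-8.1,0,0,0,-1],[0,-0.1,-8.1,0,0,0,-1]]]' 
python3 -m creep '[[[0,0,0,0,0,0,-0.44],[0,0,0,0,0,0,-0.4],[0,0,0,0,0,0,-0.4],[0,0,4,0,0,0,-0.4],[0,0,8,0,0,0,-0.4]]]' 
python3 -c "
from h import *
go(.4529,-.398,.08,0)
shot('wrist','w3')"
```

```text
clock: 5.0
position: [0.406, -0.3908, 0.0295]
ee_rot: [2.49, 1.914, 0.001]
force: [-0.3, -0.2, -2.8]
width: 0.232
clock: 5.5
position: [0.4048, -0.3901, 0.1094]
ee_rot: [-2.49, -1.913, 0.001]
force: [1.3, 0.4, 0.6]
width: 0.302
d cm [ 4.81 -0.79 -2.94] dyaw 14.9 cur yaw -14.9 tilt 0.12 zaxis [-1.8e-03  9.0e-04 -1.0e+00] j7 0.81 clk 5.5
```

View pics/w3.png

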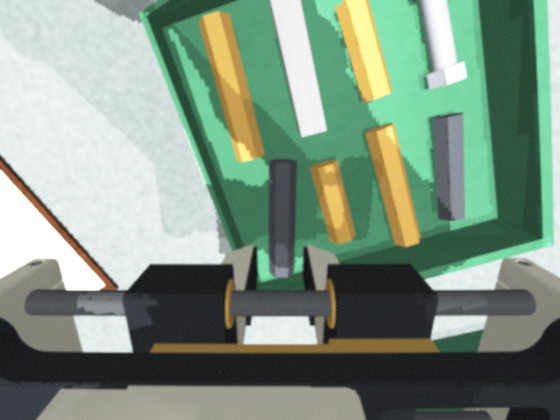

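```bash
python3 -m creep '[[[2.4,-0.5,0,0,0,7.5,-0.36],[4.75,-1,0,0,0,14.9,-0.36],[4.75,-1,-3,0,0,14.9,-0.36],[4.75,-1,-6,0,0,14.9,-0.36],[4.75,-1,-6,0,0,14.9,-0.36]]]' 
python3 -c "
from h import *
go(.4525,-.400,.025,0)
shot('wrist','w4')"
```

```text
clock: 6.05
position: [0.4513, -0.3987, 0.0459]
ee_rot: [-2.218, -2.217, 0.001]
force: [0.1, 0.8, -0.5]
width: 0.32
d cm [ 0.12 -0.13 -2.09] dyaw 0.0 cur yaw -0.0 tilt 0.31 zaxis [-0.0042  0.0033 -1.    ] j7 1.02 clk 6.05
```

View pics/w4.png

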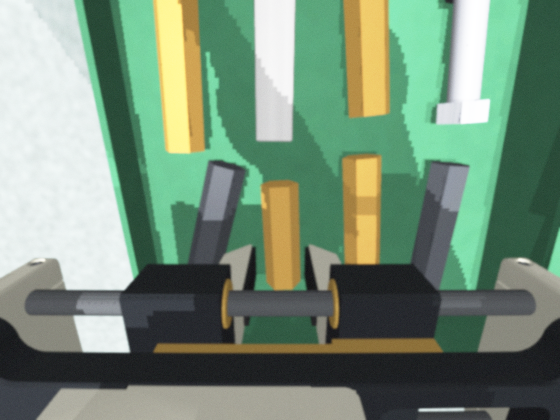

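```bash
python3 -m creep '[[[0,0,-1.2,0,0,0,-0.36],[0,0,-2.1,0,0,0,-0.36],[0,0,-2.1,0,0,0,-0.36],[0,0,-2.1,0,0,0,-1],[0,0,-2.1,0,0,0,-1]]]' 30
python3 -m creep '[[[0,0,0,0,0,0,-1],[0,0,0,0,0,0,-1],[0,0,3,0,0,0,-1],[0,0,7,0,0,0,-1],[0,0,12,0,0,0,-1]]]' 
python3 -c "
from h import *
go(.594,.102,.18,3)
shot('wrist','w5')"
```

```text
clock: 6.6
position: [0.4531, -0.4006, 0.0282]
ee_rot: [2.221, 2.221, 0.0]
force: [-1.0, 1.0, -2.0]
width: 0.235
clock: 7.1
position: [0.4519, -0.3994, 0.1476]
ee_rot: [-2.219, -2.218, 0.001]
force: [2.0, 0.9, -2.1]
width: 0.233
d cm [14.21 50.14  3.24] dyaw 3.0 cur yaw -0.0 tilt 0.21 zaxis [-0.0031  0.002  -1.    ] j7 0.95 clk 7.1
```

View pics/w5.png

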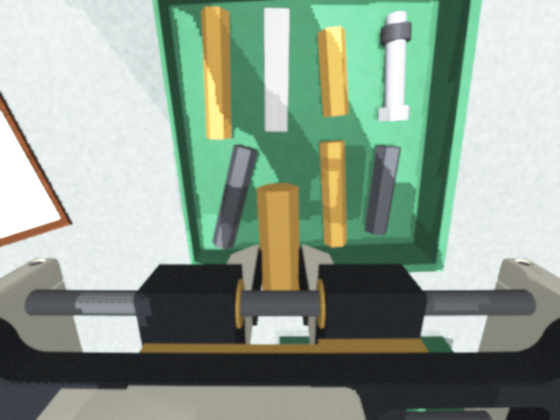

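```bash
python3 -m creep '[[[1.7,4.1,2,0,0,0.5,-1],[3.5,8.2,4,0,0,1,-1],[5.3,12.4,5.5,0,0,1.5,-1],[7,16.5,5.5,0,0,2,-1],[8.8,20.6,5.5,0,0,2.5,-1]]]' 
python3 -m creep '[[[1.7,4.1,0,0,0,0.5,-1],[3.5,8.2,0,0,0,0.5,-1],[5.3,12.4,0,0,0,0.5,-1],[7,16.5,0,0,0,0.5,-1],[8.8,20.6,0,0,0,0.5,-1]]]' 
python3 -m creep '[[[1.8,4.1,-1,0,0,0,-1],[3.5,8.2,-3,0,0,0,-1],[3.5,8.2,-4,0,0,0,-1],[3.5,8.2,-4,0,0,0,-1],[3.5,8.2,-4,0,0,0,-1]]]' 
python3 -c "
from h import *
go(.664,.095,.119,3)
shot('wrist','w6')"
```

```text
clock: 7.65
position: [0.5415, -0.1927, 0.2034]
ee_rot: [2.172, 2.269, 0.002]
force: [0.3, 0.1, -2.6]
width: 0.234
clock: 8.15
position: [0.6292, 0.0134, 0.2026]
ee_rot: [-2.163, -2.278, -0.0]
force: [1.2, -0.7, -1.2]
width: 0.233
clock: 8.65
position: [0.6636, 0.0921, 0.1627]
ee_rot: [2.164, 2.277, -0.002]
force: [-0.1, -0.4, -1.6]
width: 0.233
d cm [ 0.04  0.29 -4.37] dyaw 0.1 cur yaw 2.9 tilt 0.07 zaxis [-6.0e-04 -1.1e-03 -1.0e+00] j7 0.11 clk 8.65
```

View pics/w6.png

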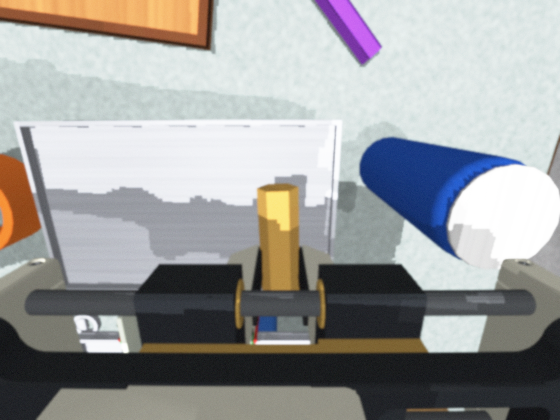

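```bash
python3 -c "
from h import *
m=cam('wrist')
for p in((19,122),(342,122),(333,250),(62,282)): print(w(m,*p,.103))
"
```

```text
[0.48313741 0.16274232 0.103     ]
[0.7009066  0.17312195 0.103     ]
[0.7049328 0.0790218 0.103    ]
[0.49041179 0.03948651 0.103     ]
```

```bash
python3 -m creep '[[[0,0.3,-2.5,0,0,0,-1],[0,0.3,-4,0,0,0,-1],[0,0.3,-4.4,0,0,0,-1],[0,0.3,-4.5,0,0,0,-1],[0,0.3,-4.5,0,0,0,-1]]]' 
python3 -m creep '[[[0,0,0,0,0,0,-0.44],[0,0,0,0,0,0,-0.4],[0,0,0,0,0,0,-0.38],[0,0,2.5,0,0,0,-0.38],[0,0,7,0,0,0,-0.38]]]' 
python3 -c "
from h import *
go(.5046,-.3897,.18,5.4)
shot('wrist','w7')"
```

```text
clock: 9.2
position: [0.6663, 0.0956, 0.1211]
ee_rot: [2.162, 2.274, 0.008]
force: [-5.0, -0.9, 14.2]
width: 0.233
clock: 9.7
position: [0.6621, 0.0956, 0.1864]
ee_rot: [-2.162, -2.275, 0.007]
force: [1.0, -0.2, 0.3]
width: 0.311
d cm [-15.75 -48.53  -0.64] dyaw 2.5 cur yaw 2.9 tilt 0.29 zaxis [-0.005  -0.0011 -1.    ] j7 0.09 clk 9.7
```

View pics/w7.png

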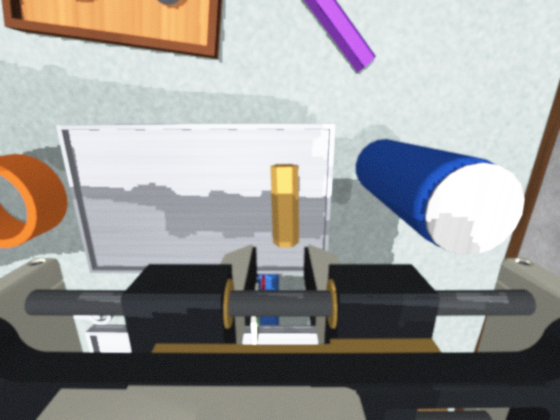

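```bash
python3 -m creep '[[[-1.3,-4,1,0,0,0.5,-0.36],[-2.6,-8,1,0,0,1,-0.36],[-3.9,-12,1,0,0,1.5,-0.36],[-5.2,-16.1,1,0,0,2,-0.36],[-6.5,-20.2,1,0,0,2.5,-0.36]]]' 
python3 -m creep '[[[-1.3,-4,0,0,0,0,-0.36],[-2.6,-8,0,0,0,0,-0.36],[-3.9,-12,0,0,0,0,-0.36],[-5.2,-16.1,0,0,0,0,-0.36],[-6.5,-20.2,0,0,0,0,-0.36]]]' 
python3 -m creep '[[[-1.3,-4,0,0,0,0,-0.36],[-2.75,-8.1,-2,0,0,0,-0.36],[-2.75,-8.1,-6,0,0,0,-0.36],[-2.75,-8.1,-9,0,0,0,-0.36],[-2.75,-8.1,-9,0,0,0,-0.36]]]' 
python3 -c "
from h import *
go(.5046,-.3897,.025,5.4)
shot('wrist','w8')"
```

```text
clock: 10.25
position: [0.5982, -0.1079, 0.1986]
ee_rot: [2.113, 2.323, 0.002]
force: [-0.3, -0.6, 0.5]
width: 0.318
clock: 10.75
position: [0.5329, -0.3099, 0.1985]
ee_rot: [2.113, 2.323, 0.001]
force: [0.4, -0.6, -0.1]
width: 0.324
clock: 11.25
position: [0.5038, -0.3877, 0.1044]
ee_rot: [-2.111, -2.319, 0.001]
force: [0.1, 0.3, -0.4]
width: 0.322
d cm [ 0.08 -0.2  -7.94] dyaw 0.0 cur yaw 5.4 tilt 0.35 zaxis [-0.005   0.0035 -1.    ] j7 0.99 clk 11.25
```

View pics/w8.png

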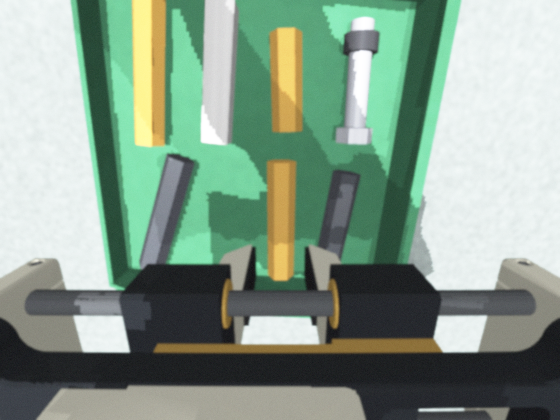

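```bash
python3 -m creep '[[[0,-0.1,-4,0,0,0,-0.36],[0,-0.1,-6.5,0,0,0,-0.36],[0,-0.1,-7.7,0,0,0,-0.36],[0,-0.1,-7.9,0,0,0,-0.36],[0,-0.1,-7.9,0,0,0,-0.36]]]' 30
python3 -m creep '[[[0,0,0,0,0,0,-1],[0,0,0,0,0,0,-1],[0,0,0,0,0,0,-1],[0,0,3,0,0,0,-1],[0,0,7,0,0,0,-1]]]' 
python3 -m creep '[[[1.2,4.1,4,0,0,0,-1],[2.4,8.2,7,0,0,-0.6,-1],[3.6,12.4,9,0,0,-1.2,-1],[4.8,16.5,11,0,0,-1.8,-1],[6,20.6,11,0,0,-2.4,-1]]]' 
python3 -c "
from h import *
go(.617,.1035,.16,3)"
```

```text
clock: 11.8
position: [0.5073, -0.3902, 0.0304]
ee_rot: [2.111, 2.324, 0.0]
force: [-0.3, -1.1, 0.3]
width: 0.32
clock: 12.3
position: [0.5054, -0.3882, 0.0981]
ee_rot: [-2.11, -2.322, 0.001]
force: [0.6, 0.7, -2.4]
width: 0.245
clock: 12.8
position: [0.5682, -0.1828, 0.2126]
ee_rot: [2.159, 2.275, 0.005]
force: [1.2, -0.1, -0.0]
width: 0.009
d cm [ 4.88 28.63 -5.26] dyaw 0.0 cur yaw 3.0 tilt 0.35 zaxis [ 0.0061 -0.0011 -1.    ] j7 0.54 clk 12.8
```

The grip lost its bar (width 0.009), so I need to see where it fell.

```bash
python3 -c "
from h import *
shot('top','t9');shot('wrist','w9')"
```

```text
(no output)
```

View pics/t9.png

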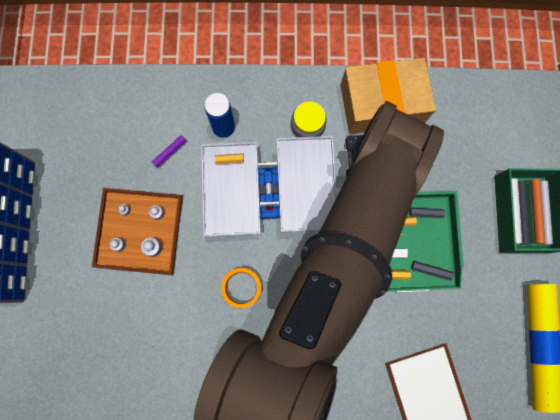

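View pics/w9.png

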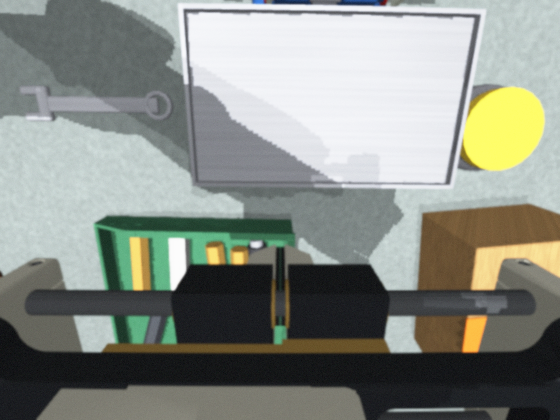

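```bash
python3 -m creep '[[[-1.9,-4.4,0,0,0,0,-0.2],[-3.9,-8.8,0,0,0,0,-0.2],[-5.8,-13.2,0,0,0,0,-0.2],[-7.8,-17.7,0,0,0,0,-0.2],[-7.8,-17.7,0,0,0,0,-0.2]]]' 30
python3 -c "
from h import *
shot('wrist','w10')"
```

```text
clock: 13.4
position: [0.4832, -0.3687, 0.2101]
ee_rot: [2.171, 2.266, -0.006]
force: [-0.8, 0.3, 1.1]
width: 0.375
```

View pics/w10.png

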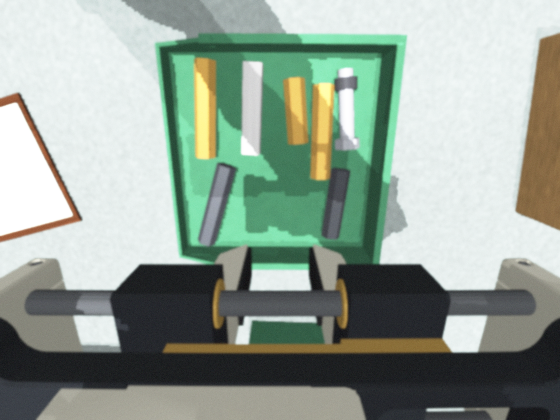

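```bash
python3 -c "
from h import *
m=cam('wrist')
P=dict(E0=(322,83),E1=(320,180),E1L=(311,178),E1R=(330,178),E0L=(313,84),E0R=(333,84),A0=(295,79),A1=(298,145),A1L=(288,144),A1R=(308,143),bolt1L=(335,148),bolt1R=(358,148),S0L=(330,170),S0R=(348,170),D0=(205,60),D1=(204,158),alu0=(253,62),alu1=(250,153))
for k,p in P.items(): print(k,np.round(w(m,*p,.02)[:2],4))
im=cv2.imread('pics/w10_raw.png');cv2.imwrite('pics/w10c.png',cv2.resize(im[40:260,180:400],None,fx=2.7,fy=2.7,interpolation=2))
"
```

```text
E0 [ 0.5241 -0.2464]
E1 [ 0.5313 -0.3505]
E1L [ 0.5206 -0.3487]
E1R [ 0.5427 -0.3476]
E0L [ 0.5147 -0.2479]
E0R [ 0.5358 -0.2468]
A0 [ 0.4954 -0.2439]
A1 [ 0.503  -0.3119]
A1L [ 0.4918 -0.3113]
A1R [ 0.5141 -0.3091]
bolt1L [ 0.5449 -0.3132]
bolt1R [ 0.5708 -0.3119]
S0L [ 0.5417 -0.3383]
S0R [ 0.5625 -0.3373]
D0 [ 0.4012 -0.2301]
D1 [ 0.3972 -0.3313]
alu0 [ 0.4509 -0.2298]
alu1 [ 0.4494 -0.3233]
```

View pics/w10c.png

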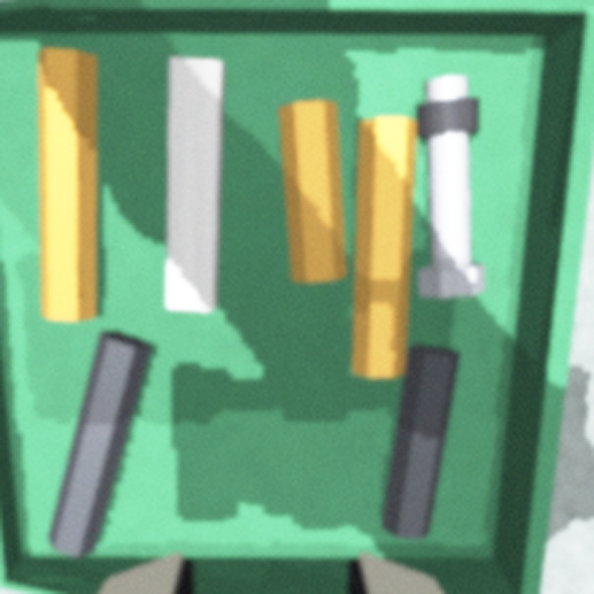

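```bash
python3 -c "
from h import *
go(.5296,-.3265,.06,4)"
```

```text
d cm [  4.4    3.84 -14.97] dyaw 1.3 cur yaw 2.7 tilt 0.13 zaxis [ 4.0e-04 -2.3e-03 -1.0e+00] j7 0.88 clk 13.45
```

```bash
python3 -m creep '[[[2.2,2,-3,0,0,0.6,-0.24],[4.4,3.85,-6,0,0,1.3,-0.24],[4.4,3.85,-10.5,0,0,1.3,-0.24],[4.4,3.85,-13.5,0,0,1.3,-0.24],[4.4,3.85,-13.5,0,0,1.3,-0.24]]]' 50
python3 -c "
from h import *
go(.5296,-.3265,.025,4)
shot('wrist','w11')"
```

```text
clock: 13.95
position: [0.531, -0.3187, 0.07]
ee_rot: [-2.128, -2.302, 0.002]
force: [-0.8, 0.4, -0.0]
width: 0.381
d cm [-0.14 -0.78 -4.5 ] dyaw -0.5 cur yaw 4.5 tilt 0.4 zaxis [-0.0059  0.0039 -1.    ] j7 0.9 clk 13.95
```

View pics/w11.png

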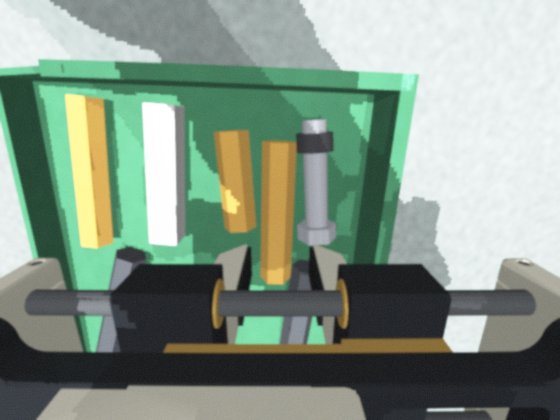

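```bash
python3 -m creep '[[[0,0,0,0,0,0,-0.24],[0,0,0,0,0,0,-0.24]]]'
python3 -c "
from h import *
go(.5296,-.3265,.025,4)
m=shot('wrist','w12')
for k,p in dict(E0=(279,142),E1=(276,283),A1=(240,233),b=(317,242),bL=(299,240)).items(): print(k,np.round(w(m,*p,.02)[:2],4))"
```

```text
clock: 14.2
position: [0.5336, -0.3226, 0.076]
ee_rot: [2.133, 2.302, 0.002]
force: [-0.0, -0.4, -0.1]
width: 0.381
d cm [-0.4  -0.39 -5.1 ] dyaw -0.4 cur yaw 4.4 tilt 0.2 zaxis [ 0.0032 -0.0014 -1.    ] j7 0.9 clk 14.2
E0 [ 0.5275 -0.2563]
E1 [ 0.5334 -0.3639]
A1 [ 0.5039 -0.3238]
b [ 0.5612 -0.3267]
bL [ 0.5477 -0.3261]
```

View pics/w12.png

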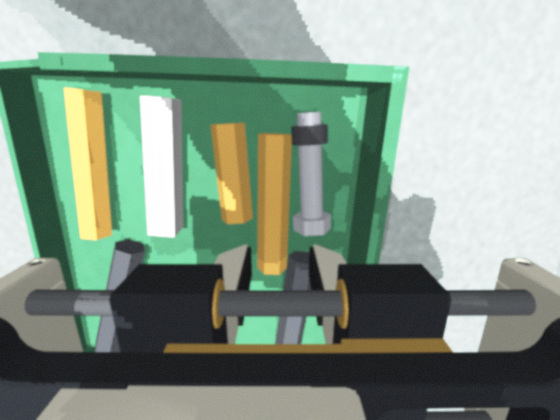

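```bash
python3 -c "
from h import *
m=cam('wrist')
for k,p in dict(E0=(276,134),E1=(272,273),A1=(237,223),b=(312,234),bL=(293,232),S=(300,253)).items(): print(k,np.round(w(m,*p,.02)[:2],4))"
```

```text
E0 [ 0.525  -0.2512]
E1 [ 0.5296 -0.3551]
A1 [ 0.5013 -0.316 ]
b [ 0.5567 -0.3204]
bL [ 0.5426 -0.3199]
S [ 0.5494 -0.3365]
```

```bash
python3 -m creep '[[[0.2,-2.5,3,0,0,-4,-0.24],[0.3,-5.5,5,0,0,-8,-0.24],[0.3,-7,5,0,0,-8,-0.24],[0.3,-7,5,0,0,-8,-0.24],[0.3,-7,5,0,0,-8,-0.24]]]'
python3 -m creep '[[[0,0,0,0,0,0,-0.24],[0,0,0,0,0,0,-0.24]]]'
python3 -c "
from h import *
go(.547,-.385,.025,-5)
m=shot('wrist','w13')"
```

```text
clock: 14.75
position: [0.5353, -0.3911, 0.1234]
ee_rot: [-2.289, -2.15, -0.001]
force: [-0.6, 0.2, 0.0]
width: 0.381
clock: 14.95
position: [0.5356, -0.3904, 0.1231]
ee_rot: [-2.288, -2.151, -0.001]
force: [0.6, 0.4, 0.3]
width: 0.378
d cm [ 1.14  0.54 -9.81] dyaw -1.5 cur yaw -3.5 tilt 0.09 zaxis [-6.0e-04  1.4e-03 -1.0e+00] j7 0.83 clk 14.95
```

View pics/w13.png

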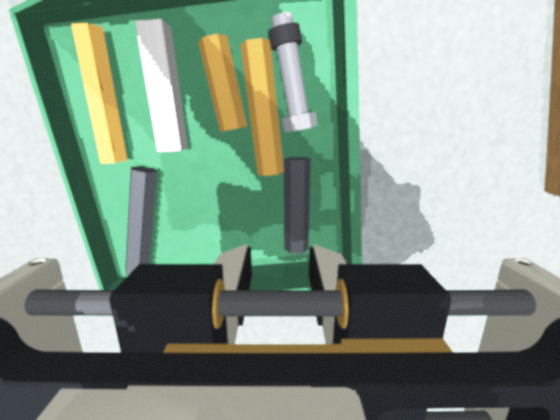

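```bash
python3 -c "
from h import *
m=cam('wrist')
for k,p in dict(E0=(255,40),E1=(270,173),E1R=(282,173),A0=(214,37),A1=(231,128),b=(302,128),bL=(286,129),S0=(297,160),S0L=(286,160),S1=(296,250),wallR=(345,200)).items(): print(k,np.round(w(m,*p,.02)[:2],4))"
```

```text
E0 [ 0.5247 -0.2517]
E1 [ 0.5288 -0.3532]
E1R [ 0.5391 -0.3538]
A0 [ 0.4942 -0.2478]
A1 [ 0.4997 -0.3142]
b [ 0.5575 -0.3178]
bL [ 0.5445 -0.3178]
S0 [ 0.5523 -0.3435]
S0L [ 0.5431 -0.343 ]
S1 [ 0.5478 -0.4267]
wallR [ 0.593  -0.3811]
```

```bash
python3 -c "
from h import *
go(.5282,-.3315,.06,2.3)"
python3 -m creep '[[[-0.4,3,-2,0,0,3,-0.24],[-0.74,5.9,-4,0,0,5.8,-0.24],[-0.74,5.9,-6,0,0,5.8,-0.24],[-0.74,5.9,-6,0,0,5.8,-0.24],[-0.74,5.9,-6,0,0,5.8,-0.24]]]'
python3 -m creep '[[[0,0,0,0,0,0,-0.24],[0,0,0,0,0,0,-0.24]]]'
python3 -c "
from h import *
go(.5282,-.3315,.025,2.3)
m=shot('wrist','w14')"
```

```text
d cm [-0.74  5.91 -6.32] dyaw 5.8 cur yaw -3.5 tilt 0.07 zaxis [-6.0e-04  1.1e-03 -1.0e+00] j7 0.83 clk 15.0
clock: 15.5
position: [0.528, -0.3333, 0.064]
ee_rot: [-2.179, -2.263, 0.001]
force: [1.2, -1.5, -0.1]
width: 0.383
clock: 15.7
position: [0.5284, -0.334, 0.0648]
ee_rot: [2.178, 2.261, 0.0]
force: [-1.1, 0.8, 0.1]
width: 0.376
d cm [-0.02  0.25 -3.98] dyaw 0.2 cur yaw 2.1 tilt 0.11 zaxis [ 0.0015 -0.0012 -1.    ] j7 0.89 clk 15.7
```

View pics/w14.png

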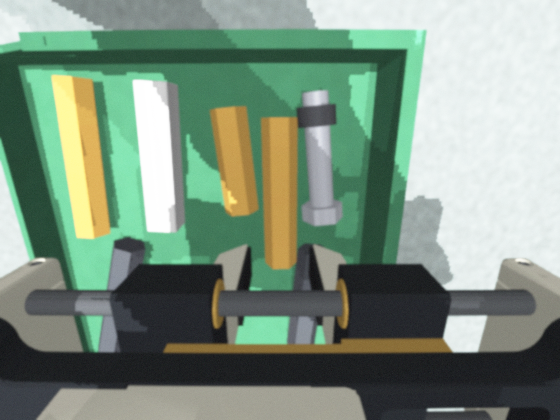

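```bash
python3 -c "
from h import *
m=cam('wrist')
for k,p in dict(E0=(279,118),E1=(280,267),A1=(240,213),b=(322,221),S0L=(298,247)).items(): print(k,np.round(w(m,*p,.02)[:2],4))"
```

```text
E0 [ 0.5242 -0.252 ]
E1 [ 0.5287 -0.3546]
A1 [ 0.5    -0.3145]
b [ 0.5561 -0.3181]
S0L [ 0.5408 -0.3382]
```

```bash
python3 -m creep '[[[0,0.4,-1.2,0,0,0,-0.24],[0,0.4,-2,0,0,0,-0.24],[0,0.4,-2.8,0,0,0,-0.24],[0,0.4,-3.3,0,0,0,-0.24],[0,0.4,-3.3,0,0,0,-0.24]]]'
python3 -m creep '[[[0,0,-0.3,0,0,0,-0.24],[0,0,-0.5,0,0,0,-0.3],[0,0,-0.5,0,0,0,-1],[0,0,-0.5,0,0,0,-1],[0,0,-0.5,0,0,0,-1]]]' 50
```

```text
clock: 16.25
position: [0.5274, -0.3286, 0.0295]
ee_rot: [-2.178, -2.262, 0.001]
force: [-0.9, -1.3, -0.3]
width: 0.384
clock: 16.75
position: [0.5281, -0.3288, 0.0258]
ee_rot: [2.179, 2.263, 0.0]
force: [0.6, 0.7, -1.7]
width: 0.23
```

```bash
python3 -m creep '[[[0,0,0,0,0,0,-1],[0,0,2.5,0,0,0,-1],[0,0,4.5,0,0,0,-1],[-2,-3.8,5,0,0,0,-1],[-4.1,-7.6,5,0,0,0,-1]]]' 50
python3 -m creep '[[[0,0,0,0,0,0,-1],[0,0,-2.5,0,0,0,-1],[0,0,-4,0,0,0,-1],[0,0,-4.8,0,0,0,-1],[0,0,-4.8,0,0,0,-1]]]' 50
python3 -m creep '[[[0,0,0,0,0,0,-0.4],[0,0,0,0,0,0,-0.3],[0,0,4.5,0,0,0,-0.3],[0,0,7,0,0,0,-0.3],[0,0,7,0,0,0,-0.3]]]' 50
python3 -c "
from h import *
m=shot('wrist','w15')
go(0,0,0,0)"
```

```text
clock: 17.25
position: [0.4884, -0.4045, 0.0768]
ee_rot: [2.173, 2.267, 0.002]
force: [0.6, -0.8, -3.8]
width: 0.23
clock: 17.75
position: [0.4866, -0.4041, 0.0267]
ee_rot: [-2.177, -2.262, 0.0]
force: [-0.5, -0.7, -2.0]
width: 0.23
clock: 18.25
position: [0.489, -0.407, 0.1022]
ee_rot: [2.174, 2.258, 0.001]
force: [0.1, -0.8, -0.2]
width: 0.355
d cm [-48.84  40.59 -10.02] dyaw -2.2 cur yaw 2.2 tilt 0.27 zaxis [ 0.004  -0.0026 -1.    ] j7 1.0 clk 18.3
```

View pics/w15.png

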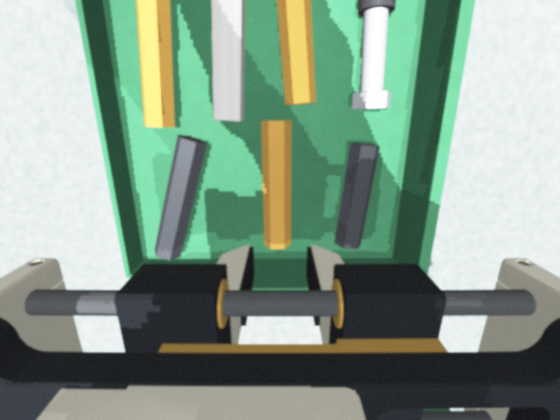

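```bash
python3 -m creep '[[[-0.15,2.6,0,0,0,0,-0.3],[-0.15,2.6,-3,0,0,0,-0.3],[-0.15,2.6,-6,0,0,0,-0.3],[-0.15,2.6,-7.2,0,0,0,-0.3],[-0.15,2.6,-7.2,0,0,0,-0.3]]]' 50
python3 -m creep '[[[0,0,0,0,0,0,-1],[0,0,0,0,0,0,-1],[0,0,0,0,0,0,-1],[0,0,3,0,0,0,-1],[0,0,7,0,0,0,-1]]]' 50
python3 -c "
from h import *
m=shot('wrist','w16')
go(.617,.1035,.20,3)"
```

```text
clock: 18.8
position: [0.4843, -0.3781, 0.0238]
ee_rot: [-2.176, -2.26, 0.001]
force: [-0.4, -0.5, 0.6]
width: 0.351
clock: 19.3
position: [0.4843, -0.3779, 0.0952]
ee_rot: [-2.176, -2.26, 0.001]
force: [1.4, -0.1, -2.6]
width: 0.228
d cm [12.98 48.45  9.71] dyaw 0.9 cur yaw 2.1 tilt 0.36 zaxis [ 0.0053 -0.0034 -1.    ] j7 0.97 clk 19.35
```

View pics/w16.png

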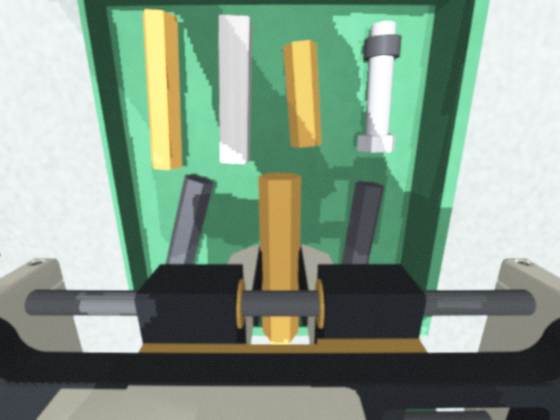

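```bash
python3 -m creep '[[[1.1,4,4,0,0,0,-1],[2.2,8,7,0,0,0.3,-1],[3.3,12.1,10,0,0,0.5,-1],[4.3,16.1,10.5,0,0,0.7,-1],[5.4,20.2,10.5,0,0,0.9,-1]]]' 
python3 -m creep '[[[1.1,4,0,0,0,0,-1],[2.2,8,0,0,0,0,-1],[3.3,12.1,0,0,0,0,-1],[4.3,16.1,0,0,0,0,-1],[5.4,20.2,0,0,0,0,-1]]]' 
python3 -m creep '[[[1.1,4,-1,0,0,0,-1],[2.2,8,-3,0,0,0,-1],[2.2,8,-4,0,0,0,-1],[2.2,8,-4,0,0,0,-1],[2.2,8,-4,0,0,0,-1]]]' 
python3 -c "
from h import *
go(.617,.1035,.11,3)
shot('wrist','w17')"
```

```text
clock: 19.85
position: [0.5409, -0.1751, 0.2033]
ee_rot: [2.158, 2.278, 0.005]
force: [1.9, -0.6, -3.3]
width: 0.226
clock: 20.35
position: [0.5935, 0.0266, 0.2013]
ee_rot: [2.161, 2.28, 0.001]
force: [0.3, -0.6, -3.0]
width: 0.228
clock: 20.85
position: [0.6154, 0.1035, 0.1612]
ee_rot: [2.162, 2.278, -0.001]
force: [0.3, -0.7, -2.4]
width: 0.228
d cm [ 0.16 -0.   -5.12] dyaw 0.0 cur yaw 3.0 tilt 0.05 zaxis [ 0.e+00 -9.e-04 -1.e+00] j7 0.09 clk 20.85
```

View pics/w17.png

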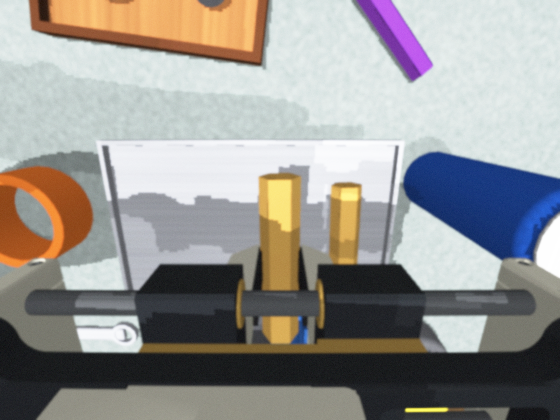

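```bash
python3 -m creep '[[[0,0,-2.5,0,0,0,-1],[0,0,-4,0,0,0,-1],[0,0,-5,0,0,0,-1],[0,0,-5.6,0,0,0,-1],[0,0,-5.6,0,0,0,-1]]]' 
python3 -m creep '[[[0,0,0,0,0,0,-0.44],[0,0,0,0,0,0,-0.4],[0,0,0,0,0,0,-0.38],[0,0,3,0,0,0,-0.38],[0,0,8,0,0,0,-0.38]]]' 
python3 -c "
from h import *
go(.4975,-.2815,.20,4.6)
shot('wrist','w18')"
```

```text
clock: 21.4
position: [0.6152, 0.1047, 0.1043]
ee_rot: [-2.161, -2.28, 0.001]
force: [0.6, -0.0, -2.7]
width: 0.228
clock: 21.9
position: [0.6136, 0.1051, 0.1833]
ee_rot: [-2.159, -2.279, 0.007]
force: [1.0, 0.7, 0.2]
width: 0.311
d cm [-11.61 -38.66   1.67] dyaw 1.5 cur yaw 3.1 tilt 0.31 zaxis [-0.0052 -0.0016 -1.    ] j7 0.08 clk 21.9
```

View pics/w18.png

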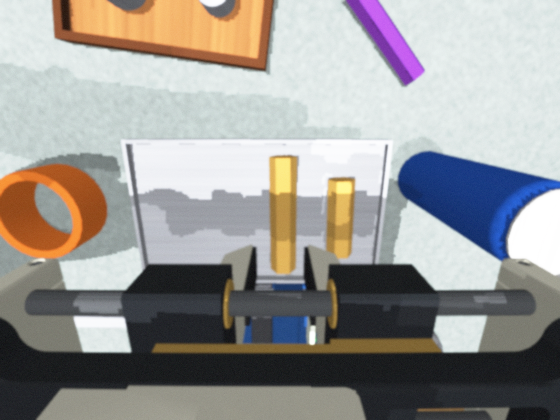

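```bash
python3 -m creep '[[[-1.2,-3.9,1.5,0,0,0.3,-0.36],[-2.4,-7.8,1.5,0,0,0.6,-0.36],[-3.5,-11.7,1.5,0,0,0.9,-0.36],[-4.7,-15.6,1.5,0,0,1.2,-0.36],[-5.8,-19.4,1.5,0,0,1.5,-0.36]]]' 
python3 -m creep '[[[-1.2,-3.9,0,0,0,0,-0.36],[-2.4,-7.8,0,0,0,0,-0.36],[-3.5,-11.7,0,0,0,0,-0.36],[-4.7,-15.6,-2,0,0,0,-0.36],[-5.8,-19.2,-5,0,0,0,-0.36]]]' 
python3 -m creep '[[[0,0,-3,0,0,0,-0.36],[0,0,-5,0,0,0,-0.36],[0,0,-5,0,0,0,-0.36],[0,0,-5,0,0,0,-0.36]]]' 
python3 -c "
from h import *
go(.497,-.281,.025,4.7)
shot('wrist','w19')"
```

```text
clock: 22.45
position: [0.5572, -0.0906, 0.2005]
ee_rot: [2.13, 2.308, 0.002]
force: [-0.2, -0.6, 0.6]
width: 0.319
clock: 22.95
position: [0.5005, -0.2837, 0.1514]
ee_rot: [2.127, 2.304, 0.003]
force: [0.9, 0.2, 0.7]
width: 0.321
clock: 23.35
position: [0.4999, -0.2811, 0.1004]
ee_rot: [2.13, 2.308, 0.0]
force: [0.3, 0.7, 0.5]
width: 0.319
d cm [-0.29  0.01 -7.54] dyaw 0.1 cur yaw 4.6 tilt 0.04 zaxis [ 5.e-04 -3.e-04 -1.e+00] j7 0.86 clk 23.35
```

View pics/w19.png

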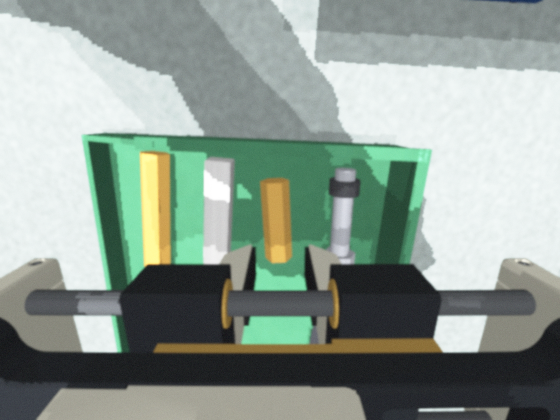

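```bash
python3 -c "
from h import *
m=cam('wrist')
for k,p in dict(A0=(275,180),A1=(281,261)).items(): print(k,np.round(w(m,*p,.022)[:2],4))"
```

```text
A0 [ 0.4932 -0.2458]
A1 [ 0.5036 -0.3151]
```

```bash
python3 -m creep '[[[-0.2,0,-3,0,0,2,-0.36],[-0.2,0,-6,0,0,2,-0.36],[-0.2,0,-7.3,0,0,2,-0.36],[-0.2,0,-7.5,0,0,2,-0.36],[-0.2,0,-7.5,0,0,2,-0.36]]]' 50
python3 -m creep '[[[0,0,0,0,0,0,-1],[0,0,0,0,0,0,-1],[0,0,0,0,0,0,-1],[0,0,3,0,0,0,-1],[0,0,7,0,0,0,-1]]]' 50
python3 -m creep '[[[0.8,3.8,3,0,0,-0.7,-1],[1.6,7.6,7,0,0,-1.4,-1],[2.4,11.4,10,0,0,-2.1,-1],[3.1,15.2,10.5,0,0,-2.8,-1],[3.9,19.1,10.5,0,0,-3.5,-1]]]' 
python3 -c "
from h import *
go(.571,.103,.16,3)"
```

```text
clock: 23.9
position: [0.4982, -0.2813, 0.0258]
ee_rot: [2.089, 2.345, 0.0]
force: [0.9, -1.5, -0.1]
width: 0.321
clock: 24.4
position: [0.4963, -0.2802, 0.0945]
ee_rot: [-2.088, -2.343, 0.002]
force: [1.2, -0.1, -1.6]
width: 0.225
clock: 24.9
position: [0.5376, -0.0882, 0.2021]
ee_rot: [2.16, 2.278, 0.005]
force: [0.2, -0.1, -2.2]
width: 0.226
d cm [ 3.34 19.12 -4.21] dyaw -0.1 cur yaw 3.1 tilt 0.24 zaxis [ 4.1e-03  6.0e-04 -1.0e+00] j7 0.39 clk 24.9
```

```bash
python3 -m creep '[[[0.7,3.8,0,0,0,0,-1],[1.4,7.6,0,0,0,0,-1],[2.1,11.4,0,0,0,0,-1],[2.8,15.2,-1,0,0,0,-1],[3.4,19.1,-4,0,0,0,-1]]]' 
python3 -m creep '[[[0,0,0,0,0,0,-1],[0,0,0,0,0,0,-1]]]' 
python3 -c "
from h import *
go(.571,.103,.100,3)
shot('wrist','w20')"
```

```text
clock: 25.4
position: [0.5727, 0.1029, 0.1622]
ee_rot: [2.159, 2.278, 0.009]
force: [0.5, -0.4, -3.0]
width: 0.225
clock: 25.6
position: [0.5698, 0.1022, 0.1591]
ee_rot: [-2.157, -2.283, 0.003]
force: [0.5, -0.7, -1.6]
width: 0.225
d cm [ 0.12  0.08 -5.91] dyaw -0.2 cur yaw 3.2 tilt 0.11 zaxis [-1.7e-03 -7.0e-04 -1.0e+00] j7 0.08 clk 25.6
```

View pics/w20.png

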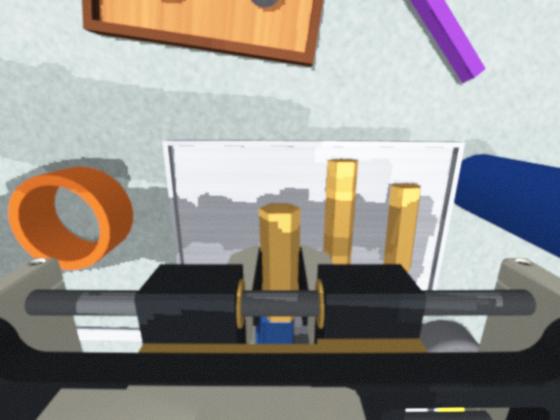

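```bash
python3 -m creep '[[[0,0,-2.5,0,0,0,-1],[0,0,-4.5,0,0,0,-1],[0,0,-5.6,0,0,0,-1],[0,0,-6,0,0,0,-1],[0,0,-6,0,0,0,-1]]]' 
python3 -m creep '[[[0,0,0,0,0,0,-0.44],[0,0,0,0,0,0,-0.4],[0,0,0,0,0,0,-0.38],[0,0,3,0,0,0,-0.38],[0,0,8,0,0,0,-0.38]]]' 
python3 -m creep '[[[-1.9,-4.2,2,0,0,-0.5,-0.36],[-3.8,-8.4,2,0,0,-1,-0.36],[-5.7,-12.6,2,0,0,-1.5,-0.36],[-7.6,-16.8,2,0,0,-2,-0.36],[-9.5,-21,2,0,0,-3,-0.36]]]' 
python3 -m creep '[[[-1.9,-4.2,0,0,0,-1,-0.36],[-3.8,-8.4,0,0,0,-1.5,-0.36],[-5.7,-12.6,-2,0,0,-2,-0.36],[-7.6,-16.8,-6,0,0,-2,-0.36],[-7.7,-17.2,-10,0,0,-2,-0.36]]]' 
python3 -m creep '[[[0,0,0,0,0,0,-0.36],[0,0,0,0,0,0,-0.36]]]' 
python3 -c "
from h import *
go(.3985,-.281,.025,-2)
shot('wrist','w21')"
```

```text
clock: 26.15
position: [0.5707, 0.1003, 0.1001]
ee_rot: [2.162, 2.279, 0.0]
force: [-0.0, 0.3, -2.1]
width: 0.226
clock: 26.65
position: [0.5686, 0.101, 0.1785]
ee_rot: [-2.159, -2.279, 0.008]
force: [2.1, 1.4, 0.4]
width: 0.307
clock: 27.15
position: [0.4748, -0.1104, 0.2004]
ee_rot: [2.219, 2.222, 0.002]
force: [-0.0, -1.4, -0.4]
width: 0.317
clock: 27.65
position: [0.3983, -0.2858, 0.1011]
ee_rot: [2.258, 2.174, 0.001]
force: [1.9, 0.3, -0.9]
width: 0.324
clock: 27.85
position: [0.3982, -0.2808, 0.1]
ee_rot: [-2.258, -2.182, 0.001]
force: [0.0, -0.4, -0.4]
width: 0.32
d cm [ 0.03 -0.02 -7.5 ] dyaw -0.0 cur yaw -2.0 tilt 0.1 zaxis [-1.5e-03  8.0e-04 -1.0e+00] j7 0.89 clk 27.85
```

View pics/w21.png

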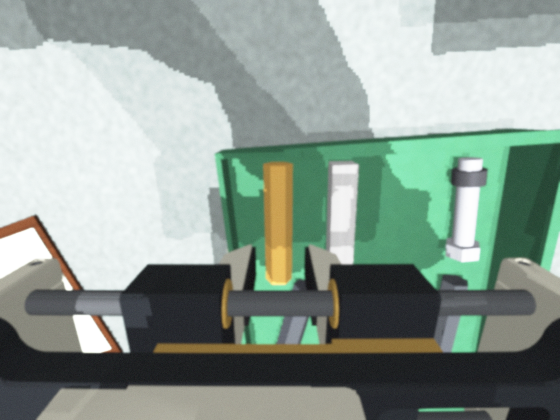

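```bash
python3 -m creep '[[[0,0,-3,0,0,0,-0.4],[0,0,-6,0,0,0,-0.4],[0,0,-7.2,0,0,0,-0.4],[0,0,-7.4,0,0,0,-0.4],[0,0,-7.4,0,0,0,-0.4]]]' 50
python3 -m creep '[[[0,0,0,0,0,0,-1],[0,0,0,0,0,0,-1],[0,0,0,0,0,0,-1],[0,0,3,0,0,0,-1],[0,0,7,0,0,0,-1]]]' 50
python3 -m creep '[[[1.4,4.1,4,0,0,0.5,-1],[2.8,8.2,7,0,0,1,-1],[4.2,12.4,10,0,0,1.5,-1],[5.6,16.5,10.5,0,0,2,-1],[7,20.6,10.5,0,0,2.5,-1]]]' 
python3 -c "
from h import *
go(.524,.100,.16,3)"
```

```text
clock: 28.4
position: [0.4, -0.2806, 0.027]
ee_rot: [2.255, 2.184, 0.002]
force: [0.4, -0.7, -0.2]
width: 0.298
clock: 28.9
position: [0.3976, -0.2801, 0.0958]
ee_rot: [-2.256, -2.182, 0.002]
force: [1.3, -0.5, -1.8]
width: 0.227
clock: 29.4
position: [0.4696, -0.0738, 0.2031]
ee_rot: [2.209, 2.231, 0.006]
force: [1.4, -0.6, -3.3]
width: 0.228
d cm [ 5.44 17.38 -4.31] dyaw 2.4 cur yaw 0.6 tilt 0.25 zaxis [ 4.3e-03  8.0e-04 -1.0e+00] j7 0.3 clk 29.4
```

```bash
python3 -m creep '[[[1.2,4.1,0,0,0,0.8,-1],[2.5,8.2,0,0,0,1.6,-1],[3.9,12.3,0,0,0,2.4,-1],[5.4,16.4,-1,0,0,2.4,-1],[5.4,17.4,-4,0,0,2.4,-1]]]' 
python3 -m creep '[[[0,0,0,0,0,0,-1],[0,0,0,0,0,0,-1]]]' 
python3 -c "
from h import *
go(.524,.101,.100,3)
shot('wrist','w22')"
```

```text
clock: 29.9
position: [0.5257, 0.1054, 0.1624]
ee_rot: [2.153, 2.285, 0.011]
force: [0.9, 0.0, -3.5]
width: 0.229
clock: 30.1
position: [0.5218, 0.0978, 0.1609]
ee_rot: [-2.163, -2.278, 0.003]
force: [0.6, -0.7, -2.7]
width: 0.226
d cm [ 0.22  0.32 -6.09] dyaw 0.0 cur yaw 3.0 tilt 0.1 zaxis [-0.0013 -0.0012 -1.    ] j7 0.07 clk 30.1
```

View pics/w22.png

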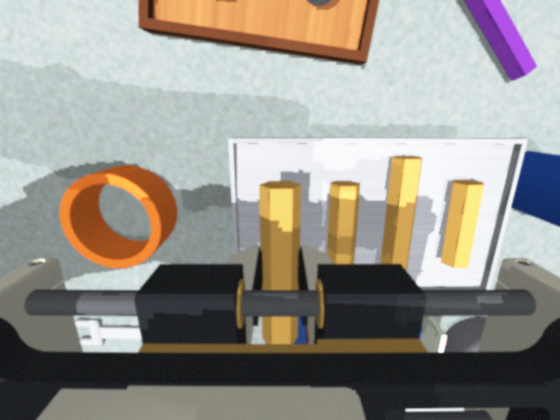

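```bash
python3 -m creep '[[[0.25,0.3,-2.5,0,0,0,-1],[0.25,0.3,-4.5,0,0,0,-1],[0.25,0.3,-5.6,0,0,0,-1],[0.25,0.3,-6.1,0,0,0,-1],[0.25,0.3,-6.1,0,0,0,-1]]]' 
python3 -m creep '[[[0,0,0,0,0,0,-0.44],[0,0,0,0,0,0,-0.42],[0,0,0,0,0,0,-0.42],[0,0,3,0,0,0,-0.42],[0,0,8,0,0,0,-0.42]]]' 
python3 -m creep '[[[-1,-3,3,0,0,0,-0.2],[-1,-3,3,0,0,0,-0.2],[-1,-3,3,0,0,0,-0.2]]]' 
python3 -c "
from h import *
go(.459,.293,.16,0)
shot('wrist','w23');shot('top','t23')"
```

```text
clock: 30.65
position: [0.5252, 0.1007, 0.1005]
ee_rot: [2.164, 2.277, 0.001]
force: [0.8, -0.7, -3.4]
width: 0.227
clock: 31.15
position: [0.5231, 0.1014, 0.1787]
ee_rot: [-2.161, -2.277, 0.008]
force: [1.4, 1.3, 0.2]
width: 0.291
clock: 31.45
position: [0.5153, 0.0713, 0.2107]
ee_rot: [2.164, 2.277, 0.004]
force: [-0.1, 0.5, -0.1]
width: 0.397
d cm [-5.63 22.17 -5.07] dyaw -2.9 cur yaw 2.9 tilt 0.15 zaxis [ 0.0022  0.0015 -1.    ] j7 0.07 clk 31.45
```

View pics/w23.png

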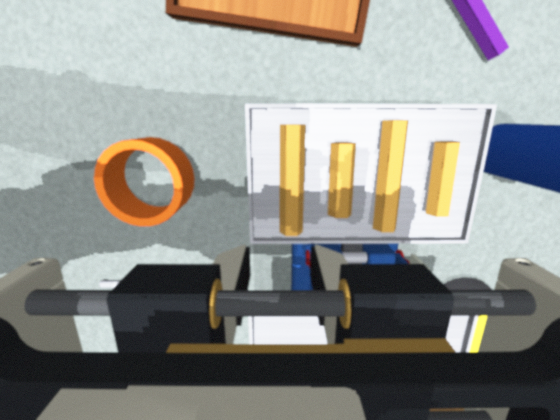

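View pics/t23.png

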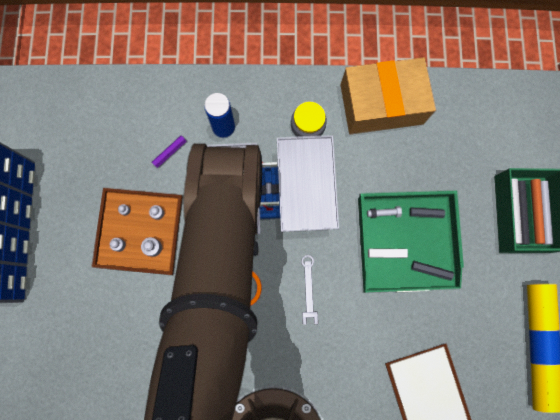

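```bash
python3 -m creep '[[[-1.1,4.4,0,0,0,0,0.3],[-2.2,8.8,0,0,0,0,0.3],[-3.3,13.2,0,0,0,0,0.3],[-4.4,17.7,0,0,0,0,0.3],[-5.6,22.2,-3,0,0,0,0.3]]]' 
python3 -m creep '[[[0,0,-3,0,0,0,0.3],[0,0,-5,0,0,0,0.3],[0,0,-5,0,0,0,0.3],[0,0,-5,0,0,0,0.3]]]' 
python3 -c "
from h import *
go(.459,.293,.04,3)
shot('wrist','w24')"
```

```text
clock: 32.05
position: [0.4604, 0.2931, 0.1837]
ee_rot: [2.161, 2.28, 0.006]
force: [0.6, 0.5, 0.1]
width: 0.65
clock: 32.45
position: [0.4597, 0.2891, 0.1321]
ee_rot: [2.163, 2.278, -0.003]
force: [0.1, -0.5, 0.5]
width: 0.648
d cm [-0.07  0.39 -9.21] dyaw 0.0 cur yaw 3.0 tilt 0.11 zaxis [-0.0012 -0.0015 -1.    ] j7 -0.29 clk 32.45
```

View pics/w24.png

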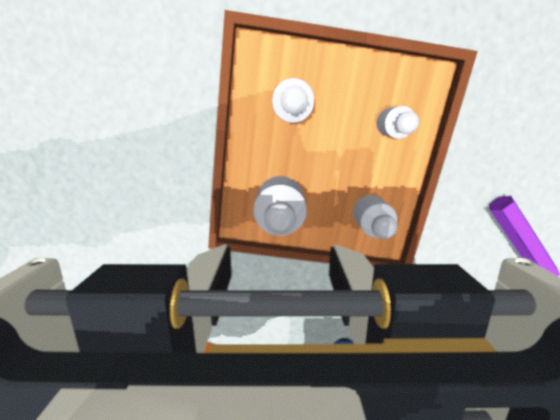

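```bash
python3 -c "
from h import *
m=cam('wrist')
for k,p,z in [('500',(280,217),.072),('500body',(281,205),.048),('200b',(384,225),.058),('200a',(294,98),.058),('100',(407,121),.050)]: print(k,np.round(w(m,*p,z)[:2],4))"
```

```text
500 [0.4593 0.3011]
500body [0.46   0.3031]
200b [0.5431 0.2938]
200a [0.4647 0.3849]
100 [0.5502 0.374 ]
```

```bash
python3 -m creep '[[[0,0.7,-2,0,0,0,0.3],[0,0.7,-3.2,0,0,0,0.3],[0,0.7,-3.2,0,0,0,0.3],[0,0.7,-3.2,0,0,0,0.3]]]' 
python3 -c "
from h import *
go(.459,.293,.04,3)
shot('wrist','w25'); shot('top','t25',(85,180,190,280),5)"
```

```text
clock: 32.9
position: [0.4603, 0.2958, 0.1011]
ee_rot: [2.163, 2.278, 0.0]
force: [-0.2, -0.3, 0.4]
width: 0.648
d cm [-0.13 -0.28 -6.11] dyaw 0.1 cur yaw 2.9 tilt 0.01 zaxis [ 2.e-04 -1.e-04 -1.e+00] j7 -0.27 clk 32.9
```

View pics/w25.png

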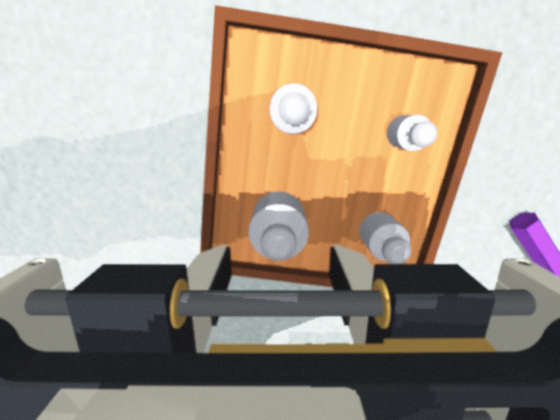

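View pics/t25.png

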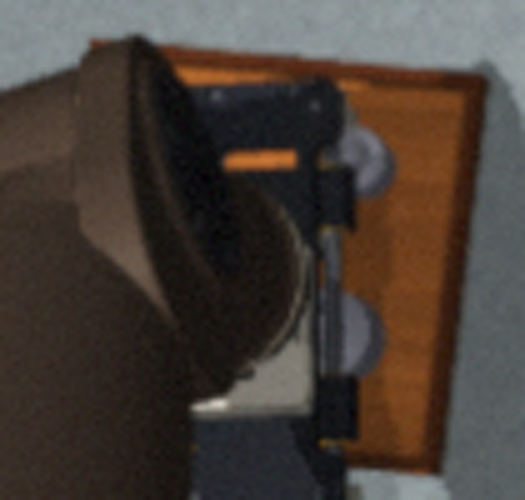

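```bash
python3 -c "
from h import *
m=cam('wrist')
for k,p,z in [('500',(279,240),.072),('500bodyL',(250,225),.048),('R',(308,225),.048),('200b',(396,250),.058),('200a',(294,105),.058),('100',(424,134),.050)]: print(k,np.round(w(m,*p,z)[:2],4))
im=cv2.imread('pics/t25_raw.png');
mt=cam('top')
# top: w500 body centre & full original
print(w(mt,85+331/5,180+334/5,.048), w(mt,85+195/5,180+148/5,.032),w(mt,85+356/5,180+161/5,.038),w(mt,85+160/5,180+322/5,.038))"
```

```text
500 [0.459  0.3033]
500bodyL [0.4381 0.3034]
R [0.4798 0.3056]
200b [0.5422 0.2937]
200a [0.4638 0.3859]
100 [0.5498 0.3732]
[0.45798777 0.29423323 0.048     ] [0.55049279 0.36956057 0.032     ] [0.54374434 0.2879138  0.038     ] [0.46381395 0.38060477 0.038     ]
```

```bash
python3 -c "
from h import *
m=cam('wrist'); m['cam_to_world']=m['T_tool_cam']
wd=.648*.092/2
for x in(-.0095,.0095):
  for y in(-wd,wd):
    for z in (.017,-.02): print(x,round(y,3),z,proj(m,[x,y,z]).round(1))
im=cv2.imread('pics/w25_raw.png');cv2.imwrite('pics/w25c.png',cv2.resize(im[230:350,150:410],None,fx=3,fy=3))
"
```

```text
-0.0095 -0.03 0.017 [232.8 273. ]
-0.0095 -0.03 -0.02 [221.4 311. ]
-0.0095 0.03 0.017 [328.9 273. ]
-0.0095 0.03 -0.02 [340.9 311. ]
0.0095 -0.03 0.017 [231.2 244.9]
0.0095 -0.03 -0.02 [218.9 277.5]
0.0095 0.03 0.017 [330.6 245. ]
0.0095 0.03 -0.02 [343.5 277.6]
```

View pics/w25c.png

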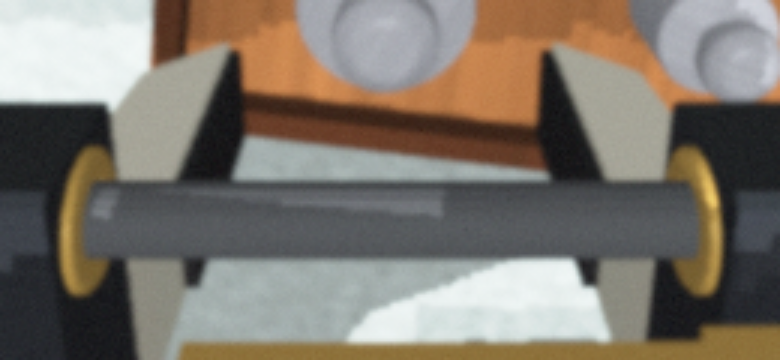

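```bash
python3 -m creep '[[[-0.1,0.8,0,0,0,0,0.3],[-0.1,0.8,-3,0,0,0,0.3],[-0.1,0.8,-5.5,0,0,0,0.3],[-0.1,0.8,-6,0,0,0,0.3],[-0.1,0.8,-6,0,0,0,0.3]]]' 50
python3 -m creep '[[[0,0,0,0,0,0,-1],[0,0,0,0,0,0,-1],[0,0,0,0,0,0,-1],[0,0,0,0,0,0,-1],[0,0,2,0,0,0,-1]]]' 50
python3 -m creep '[[[0,0,4,0,0,0,-1],[0,0,8,0,0,0,-1],[0,0,12,0,0,0,-1],[0,0,15,0,0,0,-1],[0,0,15,0,0,0,-1]]]' 50
python3 -c "
from h import *
go(.649,-.101,.20,3)
shot('wrist','w26')"
```

```text
clock: 33.5
position: [0.4588, 0.3043, 0.0405]
ee_rot: [-2.163, -2.278, 0.002]
force: [0.1, 0.1, -0.2]
width: 0.65
clock: 34.0
position: [0.4576, 0.3035, 0.0595]
ee_rot: [-2.162, -2.278, 0.006]
force: [-0.5, -0.8, -4.5]
width: 0.467
clock: 34.5
position: [0.4609, 0.3051, 0.2147]
ee_rot: [2.163, 2.278, 0.011]
force: [1.0, 0.0, -5.2]
width: 0.469
d cm [ 18.81 -40.61  -1.47] dyaw 0.0 cur yaw 3.0 tilt 0.4 zaxis [ 0.005   0.0048 -1.    ] j7 -0.38 clk 34.5
```

View pics/w26.png

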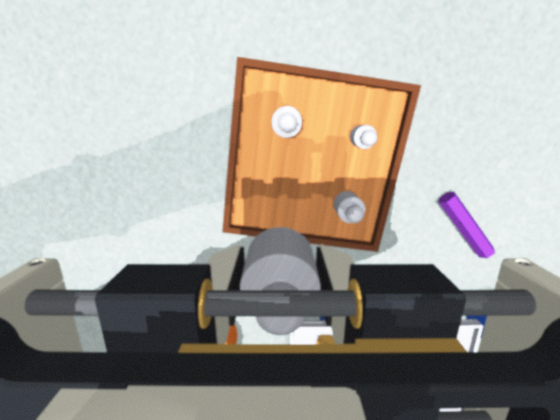

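```bash
python3 -m creep '[[[1.9,-4.1,0,0,0,0,-1],[3.8,-8.2,0,0,0,0,-1],[5.7,-12.3,0,0,0,0,-1],[7.6,-16.4,0,0,0,0,-1],[9.5,-20.5,0,0,0,0,-1]]]'
python3 -m creep '[[[1.9,-4.1,0,0,0,0,-1],[3.8,-8.2,0,0,0,0,-1],[5.7,-12.3,0,0,0,0,-1],[7.6,-16.4,0,0,0,0,-1],[9.4,-20.1,-1,0,0,0,-1]]]'
python3 -m creep '[[[0,0,-1,0,0,0,-1],[0,0,-2,0,0,0,-1],[0,0,-2,0,0,0,-1]]]'
python3 -c "
from h import *
go(.649,-.101,.145,3)
shot('wrist','w27')"
```

```text
clock: 35.05
position: [0.5532, 0.0975, 0.2087]
ee_rot: [-2.161, -2.278, 0.004]
force: [0.8, 1.7, -4.9]
width: 0.471
clock: 35.55
position: [0.6481, -0.1041, 0.1993]
ee_rot: [-2.163, -2.277, 0.001]
force: [0.7, 0.1, -4.4]
width: 0.468
clock: 35.85
position: [0.6461, -0.1, 0.1772]
ee_rot: [-2.158, -2.276, 0.004]
force: [0.1, 1.6, -5.0]
width: 0.471
d cm [ 0.29 -0.1  -3.22] dyaw -0.0 cur yaw 3.0 tilt 0.34 zaxis [-0.0057  0.0016 -1.    ] j7 0.45 clk 35.85
```

View pics/w27.png

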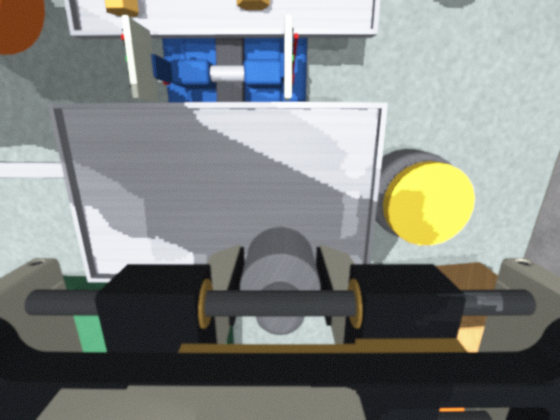

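```bash
python3 -c "
from h import *
m=cam('wrist')
for k,p in dict(NL=(57,104),FL=(385,104),NR=(90,280),FR=(366,262)).items(): print(k,np.round(w(m,*p,.121)[:2],4))"
```

```text
NL [ 0.495  -0.0166]
FL [ 0.7091 -0.0054]
NR [ 0.4979 -0.1479]
FR [ 0.7133 -0.1195]
```

```bash
python3 -m creep '[[[0,0,-1.5,0,0,0,-1],[0,0,-2.6,0,0,0,-1],[0,0,-3,0,0,0,-1],[0,0,-3.1,0,0,0,-1],[0,0,-3.1,0,0,0,-1]]]'
python3 -m creep '[[[0,0,0,0,0,0,0.05],[0,0,0,0,0,0,0.15],[0,0,0,0,0,0,0.2],[0,0,3,0,0,0,0.2],[0,0,7,0,0,0,0.2]]]'
python3 -c "
from h import *
go(.5422,.2937,.20,3)
shot('wrist','w28')"
```

```text
clock: 36.4
position: [0.6481, -0.1018, 0.1497]
ee_rot: [2.163, 2.278, 0.0]
force: [0.7, 1.0, -4.6]
width: 0.471
clock: 36.9
position: [0.647, -0.1015, 0.2191]
ee_rot: [-2.161, -2.277, 0.003]
force: [0.4, 0.2, 0.5]
width: 0.598
d cm [-10.48  39.52  -1.91] dyaw 0.0 cur yaw 3.0 tilt 0.19 zaxis [-3.3e-03  1.0e-04 -1.0e+00] j7 0.43 clk 36.9
```

View pics/w28.png

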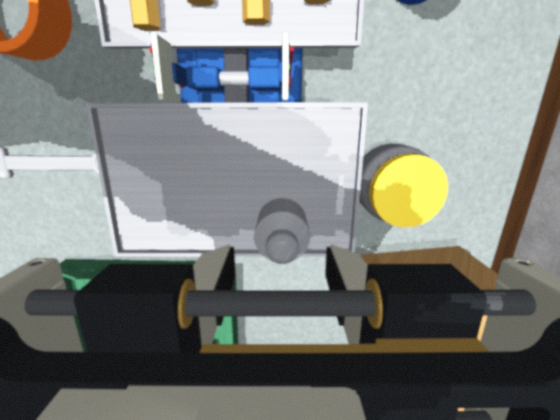

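```bash
python3 -m creep '[[[-1.1,4.2,0,0,0,0,0.0],[-2.2,8.4,0,0,0,0,0.0],[-3.3,12.6,0,0,0,0,0.0],[-4.4,16.7,0,0,0,0,0.0],[-5.5,20.9,0,0,0,0,0.0]]]'
python3 -m creep '[[[-1,4.2,0,0,0,0,0],[-2,8.4,0,0,0,0,0],[-3,12.6,-1,0,0,0,0],[-4,16.7,-4,0,0,0,0],[-5,18.7,-8,0,0,0,0]]]'
python3 -m creep '[[[0,0,-3.5,0,0,0,0],[0,0,-3.5,0,0,0,0],[0,0,-3.5,0,0,0,0]]]'
python3 -c "
from h import *
go(.5422,.2937,.04,3)
shot('wrist','w29')"
```

```text
clock: 37.45
position: [0.5928, 0.1086, 0.2203]
ee_rot: [2.163, 2.278, 0.002]
force: [0.3, 0.4, 0.4]
width: 0.499
clock: 37.95
position: [0.5437, 0.2995, 0.1409]
ee_rot: [2.158, 2.283, 0.011]
force: [0.6, 0.6, 0.2]
width: 0.5
clock: 38.25
position: [0.5438, 0.2934, 0.1055]
ee_rot: [2.164, 2.277, -0.0]
force: [1.0, 0.1, 1.1]
width: 0.496
d cm [-0.16  0.03 -6.55] dyaw 0.1 cur yaw 2.9 tilt 0.05 zaxis [ 6.e-04 -6.e-04 -1.e+00] j7 -0.17 clk 38.25
```

View pics/w29.png

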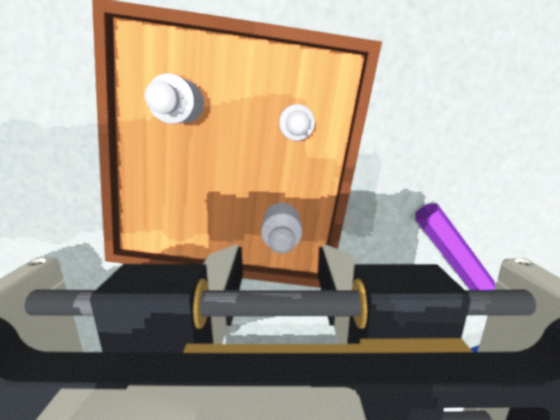

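```bash
python3 -c "
from h import *
m=cam('wrist')
for k,p,z in [('200b',(281,238),.058),('b',(282,227),.038),('200a',(162,99),.058),('100',(298,121),.050)]: print(k,np.round(w(m,*p,z)[:2],4))"
```

```text
200b [0.545  0.2939]
b [0.5459 0.2946]
200a [0.4668 0.383 ]
100 [0.552  0.3741]
```

```bash
python3 -m creep '[[[0.1,0.1,-3,0,0,0,0],[0.1,0.1,-5.5,0,0,0,0],[0.1,0.1,-6.5,0,0,0,0],[0.1,0.1,-6.5,0,0,0,0]]]' 50
python3 -m creep '[[[0,0,0,0,0,0,-1],[0,0,0,0,0,0,-1],[0,0,0,0,0,0,-1],[0,0,0,0,0,0,-1],[0,0,2,0,0,0,-1]]]' 50
python3 -m creep '[[[0,0,4,0,0,0,-1],[0,0,8,0,0,0,-1],[0,0,12,0,0,0,-1],[0,0,16,0,0,0,-1],[0.1,-3,16,0,0,0,-1]]]' 50
python3 -c "
from h import *
go(.559,-.105,.20,3)"
```

```text
clock: 38.7
position: [0.5447, 0.2946, 0.0403]
ee_rot: [2.164, 2.277, 0.0]
force: [-1.2, -0.5, 0.0]
width: 0.498
clock: 39.2
position: [0.5428, 0.2947, 0.0586]
ee_rot: [-2.162, -2.278, 0.005]
force: [-0.7, 0.3, -2.2]
width: 0.339
clock: 39.7
position: [0.547, 0.2704, 0.2253]
ee_rot: [2.155, 2.285, 0.016]
force: [1.3, 0.1, -2.7]
width: 0.335
d cm [  1.2  -37.54  -2.53] dyaw -0.3 cur yaw 3.3 tilt 0.58 zaxis [ 0.0075  0.007  -0.9999] j7 -0.2 clk 39.7
```

```bash
python3 -m creep '[[[0.2,-4.6,0,0,0,0,-1],[0.5,-9.2,0,0,0,0,-1],[0.7,-13.8,0,0,0,0,-1],[0.9,-18.4,0,0,0,0,-1],[1,-23,0,0,0,0,-1]]]'
python3 -m creep '[[[0.1,-4.6,0,0,0,0,-1],[0.3,-9.2,-1,0,0,0,-1],[0.4,-13.9,-4,0,0,0,-1],[0.4,-13.9,-4.5,0,0,0,-1],[0.4,-13.9,-4.5,0,0,0,-1]]]'
python3 -c "
from h import *
go(.559,-.105,.145,3)
shot('wrist','w30')"
```

```text
clock: 40.2
position: [0.5547, 0.0334, 0.2202]
ee_rot: [2.163, 2.278, 0.001]
force: [1.4, 0.2, -2.2]
width: 0.337
clock: 40.7
position: [0.5577, -0.1054, 0.1737]
ee_rot: [-2.166, -2.273, 0.003]
force: [0.4, 0.5, -1.3]
width: 0.335
d cm [ 0.13  0.04 -2.87] dyaw 0.2 cur yaw 2.8 tilt 0.14 zaxis [-2.4e-03 -2.0e-04 -1.0e+00] j7 0.48 clk 40.7
```

View pics/w30.png

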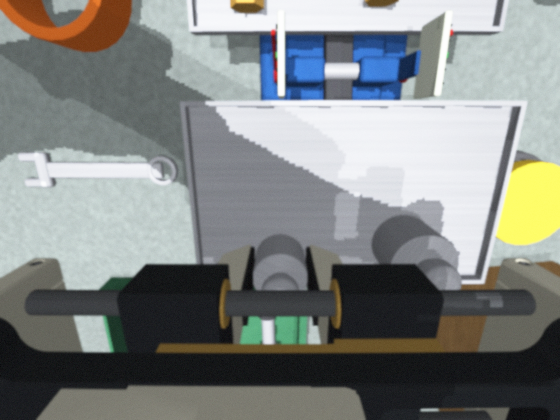

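```bash
python3 -m creep '[[[0.1,0,-1.5,0,0,0,-1],[0.1,0,-2.4,0,0,0,-1],[0.1,0,-2.7,0,0,0,-1],[0.1,0,-2.7,0,0,0,-1]]]'
python3 -m creep '[[[0,0,0,0,0,0,-0.2],[0,0,0,0,0,0,-0.1],[0,0,0,0,0,0,-0.1],[0,0,3,0,0,0,-0.1],[0,0,7,0,0,0,-0.1]]]'
python3 -c "
from h import *
go(.4668,.383,.20,3)
shot('wrist','w31')"
```

```text
clock: 41.15
position: [0.5598, -0.1029, 0.147]
ee_rot: [-2.161, -2.279, 0.001]
force: [0.5, -0.3, -2.2]
width: 0.334
clock: 41.65
position: [0.5589, -0.1036, 0.2172]
ee_rot: [-2.162, -2.276, 0.004]
force: [1.3, 0.1, 0.4]
width: 0.453
d cm [-9.21 48.66 -1.72] dyaw 0.0 cur yaw 3.0 tilt 0.2 zaxis [-3.5e-03 -1.0e-04 -1.0e+00] j7 0.45 clk 41.65
```

View pics/w31.png

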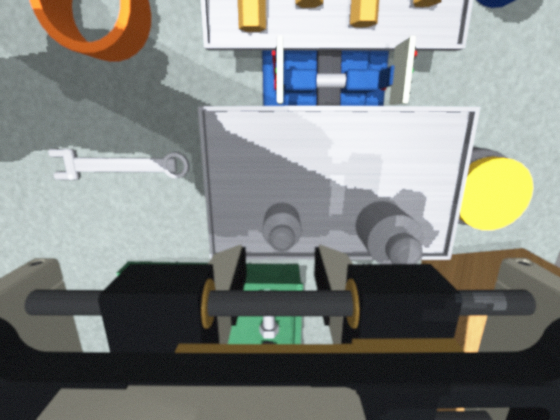

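```bash
python3 -m creep '[[[-0.8,4.4,0,0,0,0,0.0],[-1.7,8.8,0,0,0,0,0.0],[-2.5,13.3,0,0,0,0,0.0],[-3.3,17.7,0,0,0,0,0.0],[-4.2,22.1,0,0,0,0,0.0]]]'
python3 -m creep '[[[-0.8,4.4,0,0,0,0,0.0],[-1.7,8.8,0,0,0,0,0.0],[-2.5,13.3,0,0,0,0,0.0],[-3.4,17.7,-1,0,0,0,0.0],[-4.2,22.1,-4,0,0,0,0.0]]]'
python3 -m creep '[[[-0.8,4.4,-4,0,0,0,0],[-0.8,4.4,-7,0,0,0,0],[-0.8,4.4,-7,0,0,0,0],[-0.8,4.4,-7,0,0,0,0]]]'
python3 -c "
from h import *
go(.4668,.383,.04,3)
shot('wrist','w32')"
```

```text
clock: 42.2
position: [0.5178, 0.1189, 0.2181]
ee_rot: [2.163, 2.278, 0.002]
force: [1.8, 0.5, 0.9]
width: 0.499
clock: 42.7
position: [0.4775, 0.3384, 0.1819]
ee_rot: [-2.162, -2.279, -0.01]
force: [1.4, 0.6, -0.3]
width: 0.501
clock: 43.1
position: [0.4692, 0.3779, 0.1103]
ee_rot: [2.163, 2.277, -0.001]
force: [1.4, -0.0, 1.0]
width: 0.499
d cm [-0.24  0.51 -7.03] dyaw 0.1 cur yaw 2.9 tilt 0.08 zaxis [ 1.0e-04 -1.4e-03 -1.0e+00] j7 -0.37 clk 43.1
```

View pics/w32.png

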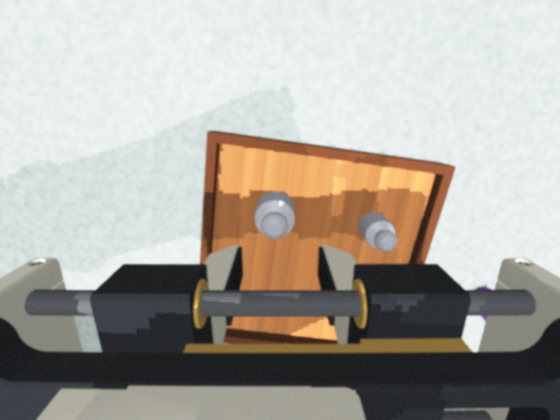

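```bash
python3 -c "
from h import *
go(.4668,.383,.04,3)
m=cam('wrist')
for k,p,z in [('200a',(275,224),.058),('b',(275,214),.038),('100',(385,240),.050)]: print(k,np.round(w(m,*p,z)[:2],4))"
```

```text
d cm [-0.34  0.51 -7.15] dyaw 0.1 cur yaw 2.9 tilt 0.1 zaxis [ 1.8e-03  3.0e-04 -1.0e+00] j7 -0.37 clk 43.15
200a [0.4657 0.3869]
b [0.4654 0.3877]
100 [0.5504 0.375 ]
```

```bash
python3 -m creep '[[[-0.4,0.9,-1,0,0,0,0],[-0.4,0.9,-4,0,0,0,0],[-0.4,0.9,-6.5,0,0,0,0],[-0.4,0.9,-7.1,0,0,0,0],[-0.4,0.9,-7.1,0,0,0,0]]]' 50
python3 -m creep '[[[0,0,0,0,0,0,-1],[0,0,0,0,0,0,-1],[0,0,0,0,0,0,-1],[0,0,0,0,0,0,-1],[0,0,2,0,0,0,-1]]]' 50
python3 -m creep '[[[0,0,4,0,0,0,-1],[0,0,8,0,0,0,-1],[0,0,12,0,0,0,-1],[0,0,16,0,0,0,-1],[0.4,-3,16,0,0,0,-1]]]' 50
python3 -c "
from h import *
go(.5567,-.052,.20,3)"
```

```text
clock: 43.65
position: [0.4648, 0.3878, 0.039]
ee_rot: [2.164, 2.278, -0.0]
force: [0.6, -0.7, 0.7]
width: 0.499
clock: 44.15
position: [0.4634, 0.3874, 0.0577]
ee_rot: [-2.163, -2.278, 0.005]
force: [0.5, 0.1, -2.2]
width: 0.338
clock: 44.65
position: [0.4699, 0.3635, 0.2243]
ee_rot: [-2.156, -2.284, -0.016]
force: [1.2, -0.1, -3.1]
width: 0.334
d cm [  8.68 -41.55  -2.43] dyaw -0.3 cur yaw 3.3 tilt 0.6 zaxis [ 0.0063  0.0083 -0.9999] j7 -0.41 clk 44.65
```

```bash
python3 -m creep '[[[0.9,-4.1,0,0,0,0,-1],[1.8,-8.2,0,0,0,0,-1],[2.7,-12.3,0,0,0,0,-1],[3.6,-16.4,0,0,0,0,-1],[4.5,-20.5,0,0,0,0,-1]]]'
python3 -m creep '[[[0.9,-4.1,0,0,0,0,-1],[1.8,-8.2,0,0,0,0,-1],[2.7,-12.3,0,0,0,0,-1],[3.6,-16.4,-2,0,0,0,-1],[4.3,-20.5,-4.5,0,0,0,-1]]]'
python3 -m creep '[[[0,0,0,0,0,0,-1],[0,0,0,0,0,0,-1]]]'
python3 -c "
from h import *
go(.5567,-.052,.145,3)
shot('wrist','w33')
shot('scene','s33')"
```

```text
clock: 45.15
position: [0.5135, 0.1514, 0.2192]
ee_rot: [-2.163, -2.278, -0.001]
force: [0.4, -0.1, -2.5]
width: 0.333
clock: 45.65
position: [0.5578, -0.0535, 0.1746]
ee_rot: [2.161, 2.278, 0.004]
force: [0.6, 0.3, -2.0]
width: 0.334
clock: 45.85
position: [0.556, -0.0534, 0.1735]
ee_rot: [-2.166, -2.274, 0.001]
force: [-1.3, 0.4, -2.0]
width: 0.333
d cm [ 0.07  0.14 -2.85] dyaw 0.2 cur yaw 2.8 tilt 0.06 zaxis [-1.1e-03 -2.0e-04 -1.0e+00] j7 0.39 clk 45.85
```

View pics/w33.png

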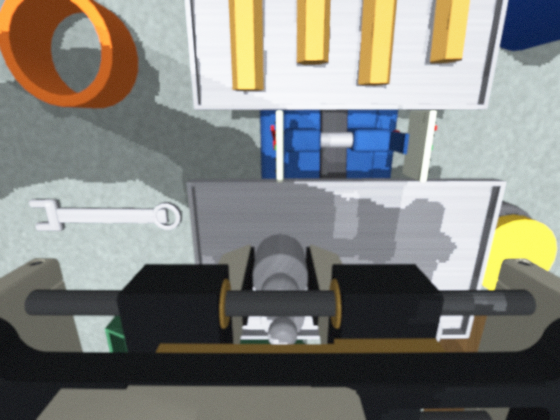

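View pics/s33.png

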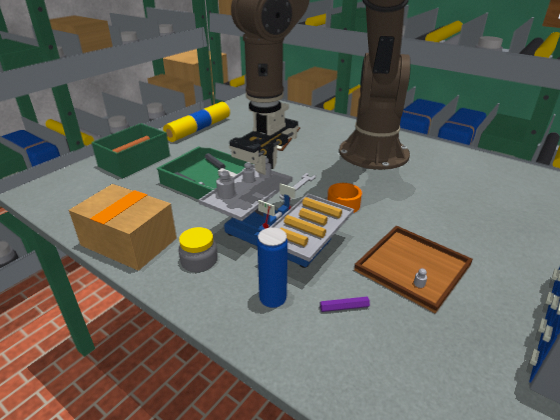

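```bash
python3 -m creep '[[[0,0.1,-1.5,0,0,0,-1],[0,0.1,-2.4,0,0,0,-1],[0,0.1,-2.8,0,0,0,-1],[0,0.1,-2.8,0,0,0,-1]]]'
python3 -m creep '[[[0,0,0,0,0,0,-0.2],[0,0,0,0,0,0,-0.1],[0,0,0,0,0,0,-0.1],[0,0,3,0,0,0,-0.1],[0,0,7,0,0,0,-0.1]]]'
python3 -c "
from h import *
go(.5504,.375,.20,3)
shot('wrist','w34')"
```

```text
clock: 46.35
position: [0.5564, -0.0502, 0.1455]
ee_rot: [-2.161, -2.279, 0.001]
force: [0.8, -0.5, -2.0]
width: 0.337
clock: 46.85
position: [0.5554, -0.0509, 0.2155]
ee_rot: [-2.162, -2.277, 0.004]
force: [0.3, -0.4, 0.5]
width: 0.45
d cm [-0.5  42.59 -1.55] dyaw 0.0 cur yaw 3.0 tilt 0.2 zaxis [-3.4e-03 -5.0e-04 -1.0e+00] j7 0.35 clk 46.85
```

View pics/w34.png

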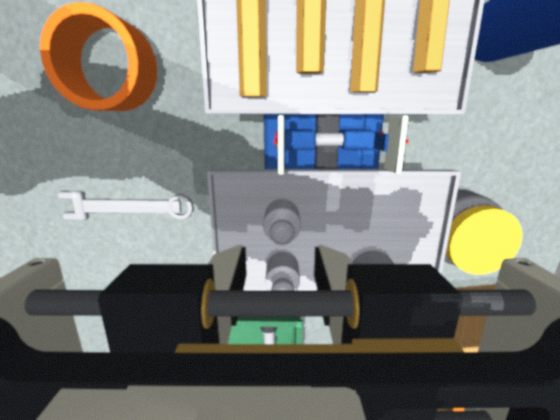

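```bash
python3 -m creep '[[[0,4.3,0,0,0,0,-0.1],[0,8.6,0,0,0,0,-0.1],[-0.1,12.9,0,0,0,0,-0.1],[-0.2,17.2,0,0,0,0,-0.1],[-0.3,21.5,0,0,0,0,-0.1]]]'
python3 -m creep '[[[0,4.3,0,0,0,0,-0.1],[0,8.6,0,0,0,0,-0.1],[-0.1,12.9,-1,0,0,0,-0.1],[-0.2,17.2,-4,0,0,0,-0.1],[-0.3,20.8,-8,0,0,0,-0.1]]]'
python3 -m creep '[[[0,0,-3,0,0,0,-0.1],[0,0,-3,0,0,0,-0.1],[0,0,-3,0,0,0,-0.1]]]'
python3 -c "
from h import *
go(.5504,.375,.04,3)
shot('wrist','w35')
shot('scene','s35',(190,160,370,270),4)"
```

```text
clock: 47.4
position: [0.5536, 0.1657, 0.2162]
ee_rot: [2.163, 2.278, 0.002]
force: [0.7, -0.6, 0.3]
width: 0.45
clock: 47.9
position: [0.5514, 0.3716, 0.1411]
ee_rot: [-2.161, -2.28, -0.007]
force: [0.7, -1.0, 0.9]
width: 0.444
clock: 48.2
position: [0.5514, 0.3667, 0.111]
ee_rot: [2.164, 2.276, -0.001]
force: [0.5, 0.4, -0.0]
width: 0.449
d cm [-0.1   0.83 -7.1 ] dyaw 0.1 cur yaw 2.9 tilt 0.06 zaxis [ 4.e-04 -1.e-03 -1.e+00] j7 -0.26 clk 48.2
```

View pics/w35.png

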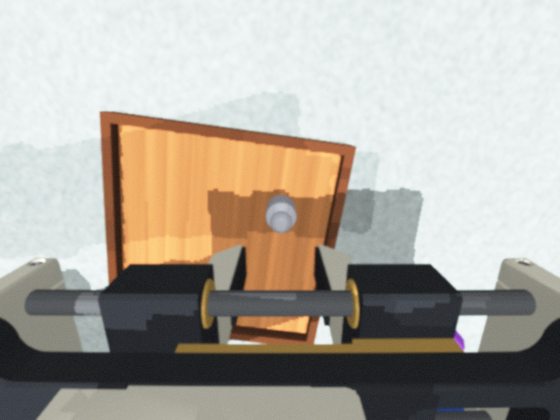

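View pics/s35.png

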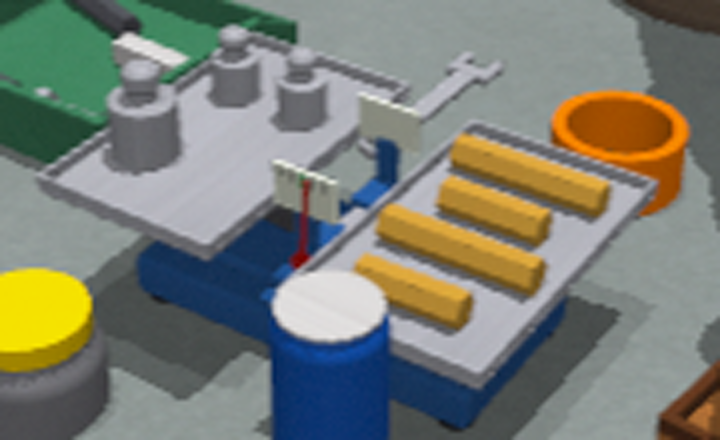

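```bash
python3 -m creep '[[[0,0.5,0,0,0,0,-0.1],[0,0.5,0,0,0,0,-0.1],[0,0.5,0,0,0,0,-0.1],[0,0.5,0,0,0,0,-0.1],[0,0.5,0,0,0,0,-0.1]]]'
python3 -m creep '[[[0,0,0,0,0,0,-0.1],[0,0,0,0,0,0,-0.1],[0,0,0,0,0,0,-0.1],[0,0,0,0,0,0,-0.1],[0,0,0,0,0,0,-0.1]]]'
python3 -c "
from h import *
shot('scene','s36',(250,180,300,230),11)
im=cv2.imread('pics/scene0.png');cv2.imwrite('pics/s0c.png',cv2.resize(im[180:230,250:300],None,fx=11,fy=11,interpolation=2))"
```

```text
clock: 48.8
position: [0.5507, 0.3728, 0.1105]
ee_rot: [2.163, 2.278, 0.0]
force: [0.1, 0.0, -0.5]
width: 0.451
clock: 49.3
position: [0.5507, 0.3729, 0.1103]
ee_rot: [2.163, 2.278, -0.0]
force: [-0.5, -0.1, 0.1]
width: 0.449
```

View pics/s36.png

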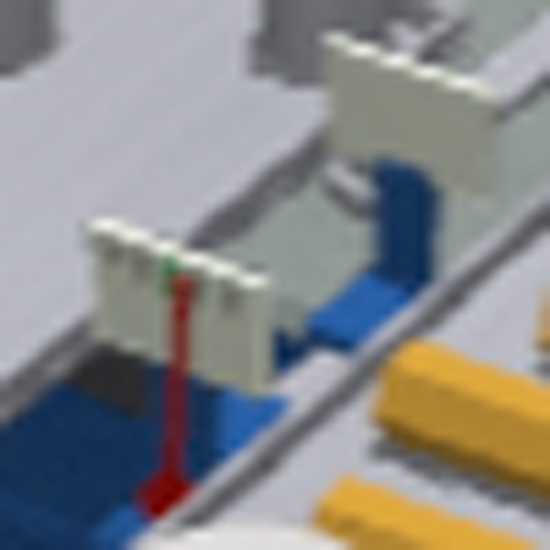

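View pics/s0c.png

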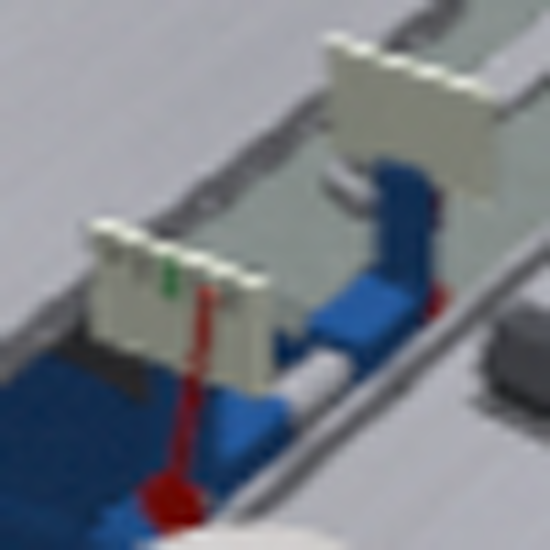

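```bash
cat >> h.py <<'E'
def tilt(f0,f1):
    a=cv2.imread(f0,0);b=cv2.imread(f1,0);m=arm.camera_model('scene')
    for n,P in dict(wFar=(.7082,-.0085),wFarR=(.713,-.1367),gFL=(.701,.173),gNL=(.4825,.1615),gFR=(.7045,.042)).items():
        for s in ([1] if n[0]=='w' else [-1]):
            z0=.103+s*.0168; u,v=proj(m,[*P,z0]).round().astype(int); u1,v1=proj(m,[*P,.103])
            t=a[v-7:v+8,u-9:u+10]; w_=b[v-19:v+20,u-15:u+16]
            r=cv2.matchTemplate(w_,t,cv2.TM_CCOEFF_NORMED); _,mx,_,(x,y)=cv2.minMaxLoc(r)
            sub=0
            if 0<y<r.shape[0]-1: c=r[y-1:y+2,x]; sub=.5*(c[0]-c[2])/(c[0]-2*c[1]+c[2])
            print(n,(u,v),'shift dx',x-6,'dy',round(y-12+sub,2),'score',round(mx,2),'level predicts dy',round(v1-proj(m,[*P,z0])[1],2))
E
python3 -c "
from h import *
tilt('pics/scene0.png','pics/s36_raw.png')"
```

```text
wFar (np.int64(240), np.int64(215)) shift dx 0 dy 3.83 score 0.99 level predicts dy 5.97
wFarR (np.int64(198), np.int64(198)) shift dx 1 dy 3.22 score 0.86 level predicts dy 5.76
gFL (np.int64(308), np.int64(256)) shift dx 0 dy -3.71 score 0.98 level predicts dy -6.13
gNL (np.int64(352), np.int64(208)) shift dx 1 dy -3.12 score 0.72 level predicts dy -5.65
gFR (np.int64(258), np.int64(234)) shift dx 0 dy -0.42 score 0.98 level predicts dy -5.93
```

The pan corners moved about 3.8 px of the 6 px expected at level, so roughly 100 g is still missing. The w100 is needed.

```bash
python3 -c "
from h import *
m=shot('wrist','w37',(200,150,360,290),4)
np.save('/tmp/c.npy',m['cam_to_world'])
print(arm.observe()['position'])"
```

```text
[0.55072181 0.37283849 0.11037326]
```

View pics/w37.png

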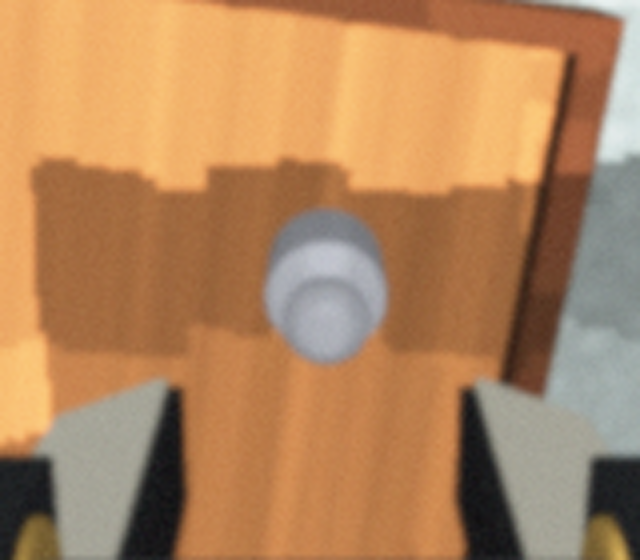

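```bash
python3 -c "
from h import *
m=cam('wrist')
for k,p,z in [('knob',(200+325/4,150+318/4),.050),('body',(200+327/4,150+292/4),.032),('rim',(200+520/4,150+370/4),.02)]: print(k,np.round(w(m,*p,z)[:2],4))"
```

```text
knob [0.551  0.3751]
body [0.5516 0.3736]
rim [0.5951 0.3532]
```

```bash
python3 -m creep '[[[0.05,0.2,-3,0,0,0,-0.2],[0.05,0.2,-6,0,0,0,-0.2],[0.05,0.2,-7.5,0,0,0,-0.2],[0.05,0.2,-7.7,0,0,0,-0.2],[0.05,0.2,-7.7,0,0,0,-0.2]]]' 40
python3 -m creep '[[[0,0,0,0,0,0,-1],[0,0,0,0,0,0,-1],[0,0,0,0,0,0,-1],[0,0,0,0,0,0,-1],[0,0,2,0,0,0,-1]]]' 40
python3 -m creep '[[[0,0,4,0,0,0,-1],[0,0,8,0,0,0,-1],[0,0,12,0,0,0,-1],[0,0,16,0,0,0,-1],[0.4,-3,16,0,0,0,-1]]]' 40
python3 -c "
from h import *
go(.6465,-.048,.20,3)"
```

```text
clock: 49.9
position: [0.5516, 0.3747, 0.0337]
ee_rot: [2.163, 2.278, 0.0]
force: [-0.4, -0.5, -0.5]
width: 0.402
clock: 50.4
position: [0.5498, 0.3742, 0.0519]
ee_rot: [-2.162, -2.278, 0.005]
force: [-0.4, -0.6, -1.6]
width: 0.259
clock: 50.9
position: [0.5564, 0.3505, 0.2191]
ee_rot: [-2.155, -2.285, -0.016]
force: [1.1, -0.1, -0.2]
width: 0.255
d cm [  9.01 -39.85  -1.91] dyaw -0.4 cur yaw 3.4 tilt 0.59 zaxis [ 0.0068  0.0078 -0.9999] j7 -0.28 clk 50.9
```

```bash
python3 -m creep '[[[0.9,-4,0,0,0,0,-1],[1.8,-8,0,0,0,0,-1],[2.7,-12,0,0,0,0,-1],[3.6,-16,0,0,0,0,-1],[4.5,-20,0,0,0,0,-1]]]'
python3 -m creep '[[[0.9,-4,0,0,0,0,-1],[1.8,-8,0,0,0,0,-1],[2.7,-12,0,0,0,0,-1],[3.6,-16,-2,0,0,0,-1],[4.6,-19.3,-4.5,0,0,0,-1]]]'
python3 -m creep '[[[0,0,-0.5,0,0,0,-1],[0,0,-0.5,0,0,0,-1],[0,0,-0.5,0,0,0,-1]]]'
python3 -c "
from h import *
go(.6465,-.048,.126,3)
shot('wrist','w38')"
```

```text
clock: 51.4
position: [0.6002, 0.1433, 0.2137]
ee_rot: [-2.163, -2.279, -0.001]
force: [-0.1, 0.7, -0.9]
width: 0.267
clock: 51.9
position: [0.647, -0.051, 0.1694]
ee_rot: [2.163, 2.275, 0.003]
force: [0.6, 0.8, -0.4]
width: 0.258
clock: 52.2
position: [0.6463, -0.0467, 0.1637]
ee_rot: [-2.161, -2.28, -0.001]
force: [-0.3, 0.8, -0.6]
width: 0.26
d cm [ 0.02 -0.13 -3.77] dyaw -0.1 cur yaw 3.1 tilt 0.05 zaxis [ 2.e-04  9.e-04 -1.e+00] j7 0.39 clk 52.2
```

View pics/w38.png

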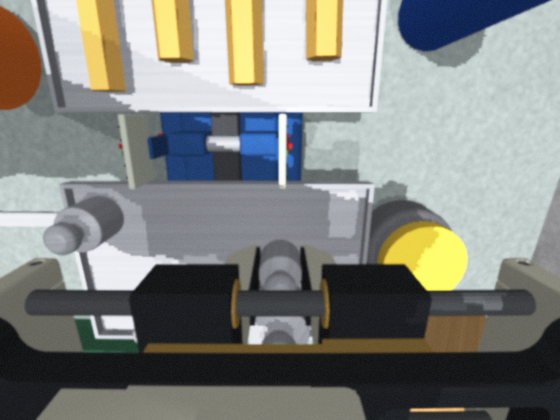

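```bash
python3 -m creep '[[[0,0,-1.5,0,0,0,-1],[0,0,-2.8,0,0,0,-1],[0,0,-3.4,0,0,0,-1],[0,0,-3.6,0,0,0,-1],[0,0,-3.7,0,0,0,-1]]]'
python3 -m creep '[[[0,0,0,0,0,0,-0.4],[0,0,0,0,0,0,-0.3],[0,0,0,0,0,0,-0.25],[0,0,3,0,0,0,-0.25],[0,0,8,0,0,0,-0.25]]]'
python3 -m creep '[[[0,0,4,0,0,0,-0.25],[-3,0,4,0,0,0,-0.25],[-7,0,4,0,0,0,-0.25],[-11,0,4,0,0,0,-0.25],[-15,0,4,0,0,0,-0.25]]]'
python3 -m creep '[[[-3,3,0,0,0,0,-0.25],[-5,6,0,0,0,0,-0.25],[-7,10,0,0,0,0,-0.25],[-9,14,0,0,0,0,-0.25],[-10,18,0,0,0,0,-0.25]]]'
python3 -m creep '[[[0,4.5,0,0,0,0,-0.25],[0,9,0,0,0,0,-0.25],[0,13,0,0,0,0,-0.25],[0,13,0,0,0,0,-0.25],[0,13,0,0,0,0,-0.25]]]'
python3 -m creep '[[[0,0,0,0,0,0,-0.25],[0,0,0,0,0,0,-0.25],[0,0,0,0,0,0,-0.25],[0,0,0,0,0,0,-0.25],[0,0,0,0,0,0,-0.25]]]'
python3 -m creep '[[[0,0,0,0,0,0,-0.25],[0,0,0,0,0,0,-0.25],[0,0,0,0,0,0,-0.25],[0,0,0,0,0,0,-0.25],[0,0,0,0,0,0,-0.25]]]'
python3 -c "
from h import *
shot('scene','s40',(190,160,370,270),4); shot('top','t40')
tilt('pics/scene0.png','pics/s40_raw.png')
im=cv2.imread('pics/s40_raw.png');cv2.imwrite('pics/s40c.png',cv2.resize(im[180:230,250:300],None,fx=11,fy=11,interpolation=2))"
```

```text
clock: 52.75
position: [0.6461, -0.0481, 0.126]
ee_rot: [-2.163, -2.278, 0.001]
force: [0.4, -0.2, 0.1]
width: 0.26
clock: 53.25
position: [0.6443, -0.0476, 0.2045]
ee_rot: [-2.16, -2.275, 0.007]
force: [0.8, 1.3, 0.9]
width: 0.377
clock: 53.75
position: [0.4948, -0.0483, 0.2465]
ee_rot: [2.163, 2.278, 0.001]
force: [-0.2, -1.0, 1.1]
width: 0.375
clock: 54.25
position: [0.3946, 0.133, 0.2469]
ee_rot: [-2.163, -2.278, -0.002]
force: [0.8, 0.7, 1.2]
width: 0.375
clock: 54.75
position: [0.3962, 0.2622, 0.2463]
ee_rot: [2.161, 2.28, -0.0]
force: [0.2, -0.8, 0.2]
width: 0.375
clock: 55.25
position: [0.3963, 0.2616, 0.2465]
ee_rot: [-2.163, -2.278, -0.0]
force: [0.5, -0.2, 0.1]
width: 0.371
clock: 55.75
position: [0.3962, 0.2619, 0.2463]
ee_rot: [2.163, 2.279, -0.0]
force: [-0.1, -0.1, -0.1]
width: 0.371
wFar (np.int64(240), np.int64(215)) shift dx 0 dy 5.88 score 0.99 level predicts dy 5.97
wFarR (np.int64(198), np.int64(198)) shift dx 6 dy 2.02 score 0.85 level predicts dy 5.76
gFL (np.int64(308), np.int64(256)) shift dx 1 dy -5.88 score 0.97 level predicts dy -6.13
gNL (np.int64(352), np.int64(208)) shift dx 1 dy -5.49 score 0.69 level predicts dy -5.65
gFR (np.int64(258), np.int64(234)) shift dx 0 dy -0.19 score 0.98 level predicts dy -5.93
```

View pics/s40.png

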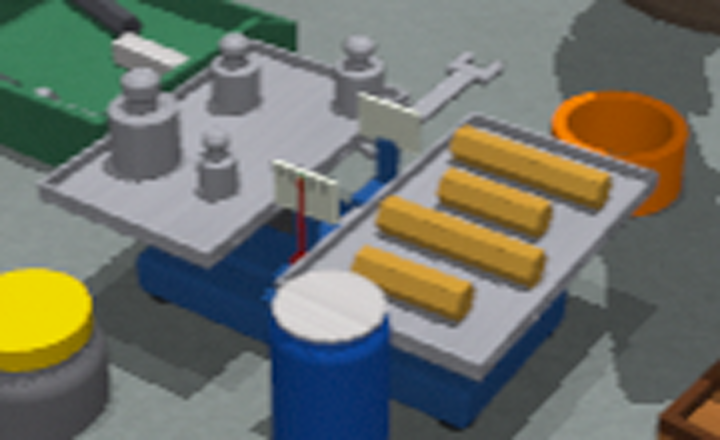

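View pics/s40c.png

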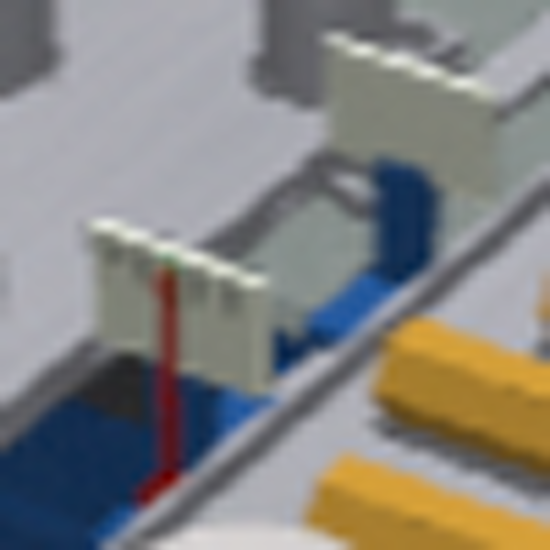

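View pics/t40.png

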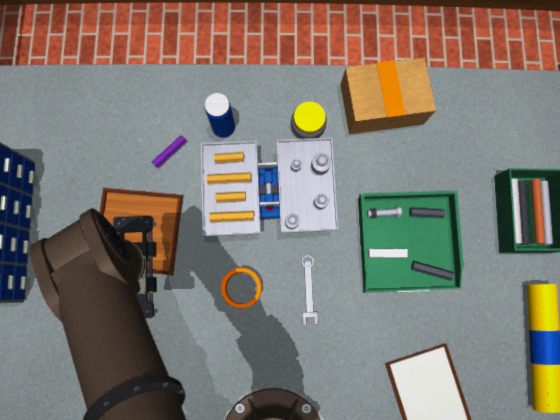

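```bash
python3 -c "
from h import *
m=cam('top'); s=cam('scene')
im=cv2.imread('pics/t40_raw.png');cv2.imwrite('pics/t40c.png',cv2.resize(im[130:240,195:345],None,fx=5,fy=5,interpolation=2))
print(w(m,292,220,.145),w(s,190+358/4,160+44/4,.142))
im=cv2.imread('pics/s40_raw.png');cv2.imwrite('pics/s40d.png',cv2.resize(im[160:205,255:300],None,fx=12,fy=12,interpolation=2))"
```

```text
[ 0.51221409 -0.04068776  0.145     ] [ 0.51961129 -0.03457281  0.142     ]
```

View pics/t40c.png

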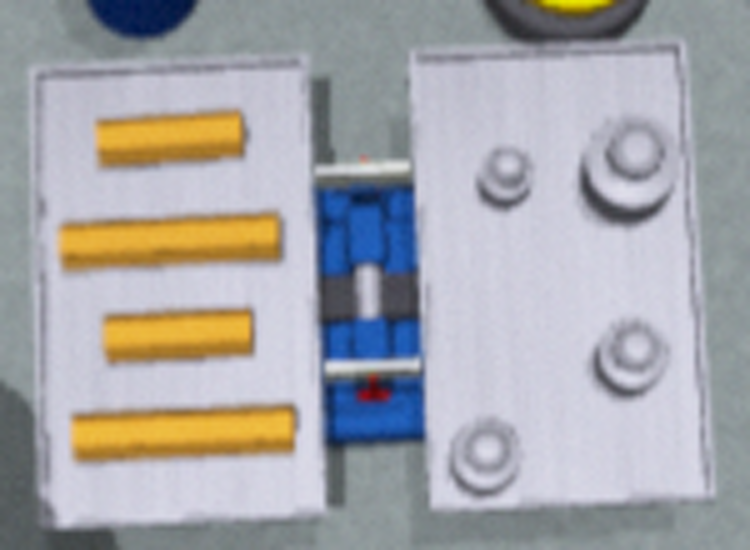

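View pics/s40d.png

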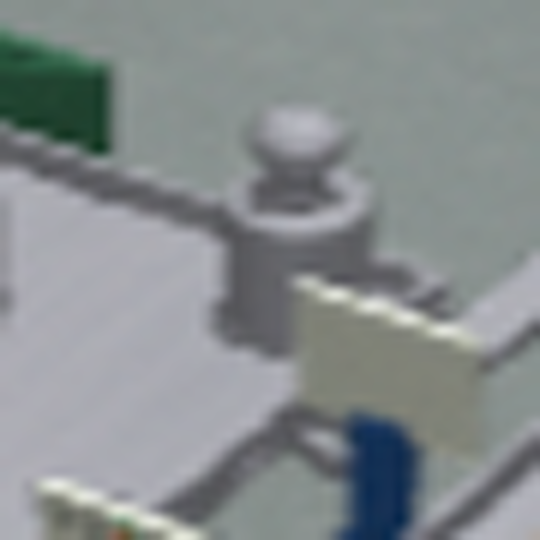

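```bash
python3 -m creep '[[[0,0,0,0,0,0,-0.25],[0,0,0,0,0,0,-0.25],[0,0,0,0,0,0,-0.25],[0,0,0,0,0,0,-0.25],[0,0,0,0,0,0,-0.25]]]'
python3 -c "
from h import *
shot('scene','s41');tilt('pics/scene0.png','pics/s41_raw.png')
a=cv2.imread('pics/s40_raw.png').astype(int);b=cv2.imread('pics/s41_raw.png').astype(int);print(abs(a-b)[160:270,190:370].max())
print(arm.sign_off())"
```

```text
clock: 56.35
position: [0.3962, 0.2619, 0.2464]
ee_rot: [2.163, 2.279, 0.0]
force: [0.7, 0.4, -0.0]
width: 0.375
wFar (np.int64(240), np.int64(215)) shift dx 0 dy 5.87 score 0.99 level predicts dy 5.97
wFarR (np.int64(198), np.int64(198)) shift dx 6 dy 2.02 score 0.85 level predicts dy 5.76
gFL (np.int64(308), np.int64(256)) shift dx 1 dy -5.87 score 0.97 level predicts dy -6.13
gNL (np.int64(352), np.int64(208)) shift dx 1 dy -5.48 score 0.69 level predicts dy -5.65
gFR (np.int64(258), np.int64(234)) shift dx 0 dy -0.19 score 0.98 level predicts dy -5.93
12
the job is handed in; nothing more can be done
None
```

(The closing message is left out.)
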